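Index the table and tighten the sunken screw with the square key

TASK

Push the square index table round anticlockwise (seen from above) to its next click position, so that its large access hole stands over the screw sunk in the base, then put the square key right down through the hole into the screw's socket and turn the screw clockwise until it is fully tight. Put the key back upright in its stand, resting on its collar, leave the table in its click position, and do not disturb the yellow tub, the carton and the petri dish standing near.

Things in the scene. Friction and masses are not known exactly. Their poses are not given: they have to be found in the camera images.
- base: Fixed grey base block of the index unit, 190 x 190 mm, 32 mm high, origin at the centre of its underside, on the table's upright turning axis. A round well of 36 mm diameter goes down through it, centred 45 mm from the axis along the base's own -x; the screw stands in it.
- table (a joint): Angle (rad) of the square aluminium index table (140 x 140 mm, 36 to 46 mm high, with a 32 mm wide hub in its middle rising to 55 mm) about the upright axis through base's origin; grows anticlockwise seen from above. At 0 it stands square to the base with its access hole over the screw. Starts at -1.25 to -0.55; stops at -1.7 and 0.5. A spring pawl clicks in every quarter turn.
- access_hole (a point): Centre of the mouth of the 26 mm through hole in the table, at the table's top face (z = 46 mm), 45 mm from the turning axis. Axes turn with the table; x points to the turning axis. The table's other three round spots are only solid discs 3 mm high.
- post_0 (a point): Centre of the top of a round steel post, 16 mm diameter, standing 28 mm above the table's top (its top at z = 74 mm) at a corner of the table, 78 mm from the turning axis (55 mm each way in the table's own x, y): this one at -x, -y, so next to the access hole. The posts are there to push or hold the table by.
- post_1 (a point): The same for the post at the table's +x, -y. The table turns easily, but from about 0.15 rad before a click position the pawl resists with about 4 N at a post, then pulls the table in and holds it to about 0.01 rad.
- post_2 (a point): The same for the post at the table's +x, +y.
- post_3 (a point): The same for the post at the table's -x, +y, next to the access hole.
- screw_mouth (a point): Centre of the mouth of the screw's square socket (16.5 mm wide, 14 mm deep, floor at z = 12 mm), at z = 26 mm, fixed to the base. Its axes do NOT tell how the socket's flats are turned: that is unknown, different every time, and must be felt for by resting the key in the mouth and turning it. Wrongly turned, the key stops within 5 mm below the mouth; near right it drops 13 mm.
- screw (a joint): How far the screw (round steel head, 32 mm) has been turned, rad, growing clockwise seen from above (tightening). Starts at 0.6 to 1.1; hard stop, fully tight, at 1.9. Its zero has no fixed relation to the socket's flats. Friction about 0.12 N m; it stays where it is left.
- key: Loose square key, about 0.2 kg, 125 mm long, upright; origin at the centre of its lower end, z up. Square steel tip 14 mm wide from 0 to 20 mm (tapered to 10 mm over the lowest 3), round shank 12 mm to 62 mm, collar 38 mm diameter from 62 to 67 mm, black square handle 24 mm wide from 67 to 125 mm. Flats of handle and tip are parallel to its own x and y.
- stand: Fixed plastic block, 64 x 64 mm, 70 mm high, origin at the centre of its underside. A round through hole of 24 mm in its middle takes the key, whose collar rests on the top face, so that the key's lower end hangs 8 mm above the worktop.
- stand_mouth (a point): Centre of the mouth of the stand's hole, on its top face (z = 70 mm).
- yellow_tub: Bystander: yellow tub with lid, 70 mm diameter, 71 mm high, origin under its centre. Leave alone.
- film_roll_box: Bystander: pale blue carton 66 x 66 x 58 mm, origin under its centre. Leave alone.
- dish: Bystander: flat round clear petri dish, 60 mm diameter, 14 mm high, origin under its centre. Leave alone.

How it is judged:
By the outcome, as a careful person would: the job done as asked, in the order asked, and still so for the second after the job is handed in, with the robot touching nothing.
It also fails if it takes over 72 s, if anything falls off the work surface, if the arm or the gripper's body presses on something with over 40 N, if the wrist force passes 120 N, or if a joint passes its speed limit or range.

ROBOT

A 6-joint arm with a two-finger parallel gripper is mounted at the origin on a cart in front of the work surface, level with it; the furniture and walls round the work are solid. World frame = base frame: x ahead of the robot, y to its left, z up, the work surface at z = 0. Lengths are in mm, angles in rad, forces in N, time in s.
With the tool pointing down it reaches from about 275 to 850 mm from the base axis. Payload 19 kg.
Tool frame: the origin (TCP) lies midway between the tips of the shut fingers; the grasp point (between the pads) lies 19 mm behind it; x points along the fingers, y is the direction in which the jaws open and shut, and the axes are right-handed (so a half turn about x gives the same grasp; the last joint's range is limited). The gripper opens to 85 mm and grips with 20 to 120 N. Pads are 22 mm wide; open, the fingers measure 114 mm over their backs; the gripper's body (76 mm by 85 mm) begins 54 mm behind the grasp point. The pads swing forward as they close: fully open they stand 13 mm farther back than shut.
Start: joints at [-1.373, 0.15, 1.437, -0, 1.554, -0.134], TCP at [187.277, -543.615, 231.267] pointing down, gripper open.
Joint ranges: [-2.8, 2.8], [-0.68, 2.1], [0.12, 2.68], [-1.39, 4.53], [0.16, 2.79], [-2.81, 2.81]. Speed limits (rad/s): [1.89, 1.89, 2.22, 3.01, 3.01, 3.01].

INTERFACE

Orientations are given as a rotation vector (axis times angle).
In Python, from cell import telemetry, eyes, order gives the robot as it stands.
- The arm moves only by the shell command python3 -m pendant 'ROWS'. ROWS is JSON, a list that holds one entry, the list of rows, each a list of 7 numbers: the shift along the tool's x, y, z in m, then the turn, a rotation vector about the tool's x, y, z in degrees, then the finger opening in m, from 0 to 0.0854. A call has exactly 10 rows; each row shifts and turns the commanded pose from where the row before left it, along the tool's axes as they then stand; what a row does not reach is not made up. A row lasts 1/10 s, in which the tool goes at most 50 mm and 8.59 degrees, less where a joint would pass 70% of its speed; a pose out of reach is approached as far as the arm can. A call with a gripper value outside its range is refused whole. The fingers move at their own pace and stop on an object; the grip force is fixed at half the most. Time passes only in rows, so rows that do not move let the fingers close, or fill a call up. It gives the time, the measured TCP pose, the force and the opening at its end, in the units of the state.
- telemetry.sense(): the state, without advancing time (a new reading comes with each control period).
- eyes.snapshot(name): name is "scene" or "top" or "wrist"; returns a dict with "pixels" (480x640x3 uint8, red, green, blue), "K" (3x3 intrinsics, pixels), "rvec" (rotation vector, rad) and "tvec" (3), from world to camera coordinates, as OpenCV has them; the wrist camera has in their place "hand_eye" (4x4, takes a point from camera to tool coordinates, whose origin is the TCP and whose axes are the tool frame's). Camera axes: x right, y down, z forward; pixel columns grow to the right and rows downward; lengths in mm; the calibration is good to about 2 mm. A picture is of the moment at which its call begins: read the wrist's pose just before it. There is no depth.
- order.finish_job(): hands the job in, once; it reports no verdict.
The state is a dict: "clock": time; "joint_positions": joint angles; "joint_vel": joint speeds; "effort": joint torques, N m; "tcp_pos": TCP position; "eef_rot": TCP orientation; "wrist_force": force on the tool from outside, world axes, zero at the start; "torque": the same for the moment, N m; "opening": finger opening in mm.
Only numpy, scipy, OpenCV 4.12 (cv2) and the standard library are available. Lean on these libraries where they do the work, as an engineer would, in place of code of your own. Each camera call takes 0.05 s, during which the arm holds its last target. There are 200 camera calls.

## Working session

There is one attempt and no reset: what is moved stays moved. The work goes in short steps, Python scripts to look and compute and a shell command to move; the robot and the scene stay as the last step left them, time stands still between calls to the robot, and variables do not carry over. Pictures are saved under pics/ and viewed, about 8 in all and at most 12, crops included, and the job is handed in when it is done.

```bash
mkdir -p pics; ls; python3 - <<'E'
from cell import telemetry, eyes
import cv2,numpy as np
s=telemetry.sense(); print(s)
for n in("scene","top"):
    d=eyes.snapshot(n); cv2.imwrite(f"pics/{n}0.png",d["pixels"][:,:,::-1]); np.savez(f"pics/{n}0.npz",**d)
    print(n,d["K"].tolist(),d["rvec"],d["tvec"])
E
```

```text
pics
{'clock': 0.0, 'joint_positions': array([-1.37302972e+00,  1.51016889e-01,  1.43802744e+00, -4.57805239e-05,
        1.55377821e+00, -1.33974984e-01]), 'joint_vel': array([ 0.00251445,  0.00173053, -0.00092798, -0.00036464, -0.0009262 ,
       -0.00069147]), 'effort': array([ 6.21222680e-04, -7.13053393e+01, -5.70870781e+01, -1.17831373e-04,
        8.91781761e-03, -7.60341823e-05]), 'tcp_pos': array([ 187.20516482, -543.41874772,  230.65964814]), 'eef_rot': array([ 2.04211784,  0.3431555 , -2.04229379]), 'wrist_force': array([0.31984555, 0.0147213 , 0.0903405 ]), 'torque': array([-0.03748666, -0.03554549,  0.00390692]), 'opening': 85.29327629634457}
scene [[565.5658707689331, 0.0, 321.2431735244069], [0.0, 565.5658707689331, 235.26734870966962], [0.0, 0.0, 1.0]] [ 0.96505816 -2.10762611  1.35143723] [379.96694911 218.39982958 815.41131334]
top [[564.0182110983169, 0.0, 314.8224289518343], [0.0, 564.0182110983169, 242.7309433558731], [0.0, 0.0, 1.0]] [ 2.10052425 -2.10536763  0.22619564] [   9.70631855  558.2328135  1054.36135051]
```

View pics/scene0.png

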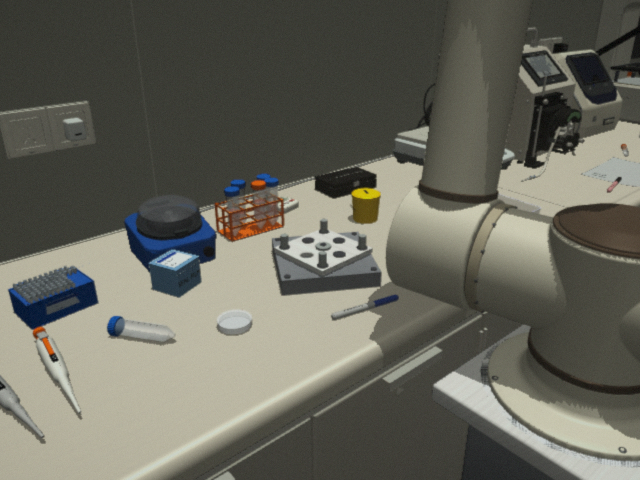

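View pics/top0.png

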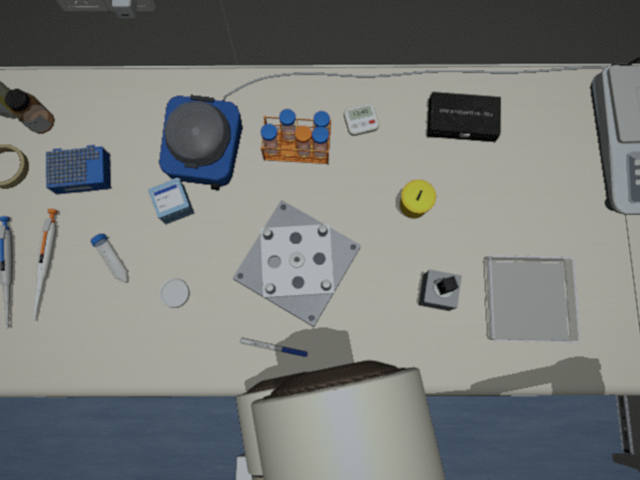

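The scene view shows the index unit around (325,260), the tub at (366,205), the carton at (176,272) and the dish at (234,322). The stand is hidden behind the arm. In the top view the hub is near (297,260), with posts at about (267,231), (323,230), (326,285) and (270,288). The left spot at (274,262) is paler than the others, so it is probably the hole. The stand and key are near (440,288).

```bash
cat > h.py <<'E'
import numpy as np, cv2
from scipy.spatial.transform import Rotation as R
from cell import telemetry, eyes
def ray(d,uv):
    if "hand_eye" in d:
        T=d["T"]; c=T[:3,3]; Rm=T[:3,:3]
    else:
        Rc=cv2.Rodrigues(np.asarray(d["rvec"],float))[0]; c=-Rc.T@np.asarray(d["tvec"],float).ravel(); Rm=Rc.T
    v=np.linalg.inv(d["K"])@np.array([uv[0],uv[1],1.]); return c,Rm@v
def onz(d,uv,z):
    c,v=ray(d,uv); return c+v*(z-c[2])/v[2]
def px(d,p):
    if "hand_eye" in d:
        q=np.linalg.inv(d["T"])@np.append(p,1); q=q[:3]
    else: q=cv2.Rodrigues(np.asarray(d["rvec"],float))[0]@p+np.asarray(d["tvec"],float).ravel()
    q=d["K"]@q; return q[:2]/q[2]
def tool():
    s=telemetry.sense(); T=np.eye(4); T[:3,:3]=R.from_rotvec(s["eef_rot"]).as_matrix(); T[:3,3]=s["tcp_pos"]; return T,s
def snap(n):
    T,s=tool(); d=dict(eyes.snapshot(n))
    if n=="wrist": d["T"]=T@np.asarray(d["hand_eye"],float)
    return d
def save(d,name): cv2.imwrite("pics/"+name+".png",d["pixels"][:,:,::-1]); np.savez("pics/"+name+".npz",**d)
def load(name): return dict(np.load("pics/"+name+".npz"))
def yaw(T=None):  # world azimuth of jaw axis (tool y), deg
    T=tool()[0] if T is None else T
    return np.degrees(np.arctan2(T[1,1],T[0,1]))
def plan(p,yawdeg=None):
    """tool-frame shift (mm) to bring TCP to p now; and turn about tool x (deg) to set jaw azimuth"""
    T,s=tool(); sh=T[:3,:3].T@(np.asarray(p,float)-T[:3,3]); t=None
    if yawdeg is not None: t=-((yawdeg-yaw(T)+180)%360-180)*np.sign(-T[2,0])
    if T[2,0]<0 and t is not None: t=t  # tool x down: + turn about x is clockwise from above
    return sh.round(1),t
def st():
    T,s=tool(); print("t%.2f"%s["clock"],"tcp",s["tcp_pos"].round(1),"yaw%.1f"%yaw(T),"tilt",np.degrees(np.arccos(-T[2,0])).round(2),"F",s["wrist_force"].round(1),"M",s["torque"].round(2),"op%.1f"%s["opening"],"q",s["joint_positions"].round(2))
E
python3 - <<'E'
from h import *
d=load("top0"); im=d["pixels"]
T,s=tool(); print(T.round(3)); st()
for n,uv,z in [("hub",(297,260),55),("pTL",(267,231),74),("pTR",(323,230),74),("pBR",(326,285),74),("pBL",(270,288),74),("spotL",(274,262),46),("bT",(283,203),32),("bR",(358,247),32),("bB",(314,325),32),("bL",(236,277),32),("stand",(440,290),70),("keytop",(446,285),133),("tub",(418,197),71),("dish",(175,293),14),("carton",(170,200),58)]:
    print(n,onz(d,uv,z).round(0))
a=cv2.resize(im[195:335,225:370],None,fx=4,fy=4,interpolation=cv2.INTER_CUBIC)
b=cv2.resize(im[260:320,410:470],None,fx=3.5,fy=3.5,interpolation=cv2.INTER_CUBIC)
c=np.zeros((560,800,3),np.uint8); c[:a.shape[0],:a.shape[1]]=a; c[:b.shape[0],585:585+b.shape[1]]=b
cv2.imwrite("pics/z1.png",c[:,:,::-1])
E
```

```text
[[-0.00000e+00  3.26000e-01 -9.45000e-01  1.87275e+02]
 [ 1.00000e-03 -9.45000e-01 -3.26000e-01 -5.43418e+02]
 [-1.00000e+00 -1.00000e-03 -0.00000e+00  2.30755e+02]
 [ 0.00000e+00  0.00000e+00  0.00000e+00  1.00000e+00]]
t0.10 tcp [ 187.3 -543.4  230.8] yaw-71.0 tilt 0.06 F [ 0.7 -1.  -0.7] M [ 0.01 -0.01 -0.03] op85.3 q [-1.37  0.15  1.44  0.    1.55 -0.13]
hub [525.  44.  55.]
pTL [579. 102.  74.]
pTR [581.  -8.  74.]
pBR [472. -13.  74.]
pBL [467.  95.  74.]
spotL [523.  90.  46.]
bT [649.  74.  32.]
bR [556. -79.  32.]
bB [399.  10.  32.]
bL [495. 167.  32.]
stand [ 462. -232.   70.]
keytop [ 463. -230.  133.]
tub [ 649. -198.   71.]
dish [465. 292.  14.]
carton [648. 301.  58.]
```

View pics/z1.png

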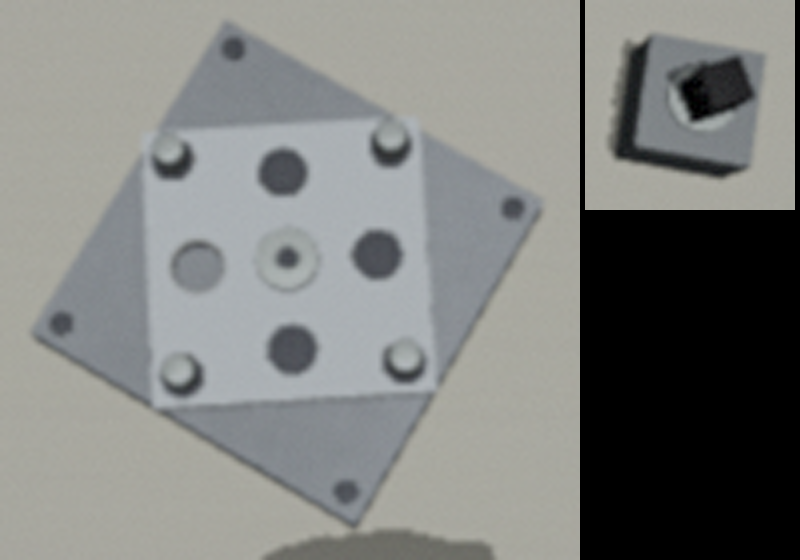

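The crop shows that the left spot, at crop (197,266), has grey base visible through it, so it is the hole. The other three spots are dark discs. The base corners are at crop (226,20), (543,207), (355,525) and (33,333), and the posts at (167,148), (391,137), (406,353) and (181,369). The key stands in its stand with a yawed handle. Next I'll compute the axis, the angles and the key yaw.

```bash
python3 - <<'E'
from h import *
d=load("top0")
def P(u,v,z,k=4,o=(225,195),off=0): return onz(d,((u-off+.5)/k-.5+o[0],(v+.5)/k-.5+o[1]),z)[:2]
B=np.array([P(*p,32) for p in [(226,20),(543,207),(355,525),(33,333)]]);
Tb=np.array([P(*p,46) for p in [(143,133),(418,118),(436,387),(155,408)]])
Po=np.array([P(*p,74) for p in [(170,146),(392,136),(406,352),(181,369)]])
for n,A in(("base",B),("table",Tb),("posts",Po)):
    c=A.mean(0); r=A-c; e=np.roll(A,-1,0)-A
    ang=np.degrees(np.arctan2(e[:,1],e[:,0])); print(n,c.round(1),"side",np.linalg.norm(e,axis=1).round(1),"ang mod90",(ang%90).round(1),A.round(0).tolist())
print("hub",P(288,259,55),"hole",P(197,266,46))
S=np.array([P(*p,70,3.5,(410,260),585) for p in [(651,34),(765,54),(749,166),(636,152)]])
e=np.roll(S,-1,0)-S; print("stand",S.mean(0),np.linalg.norm(e,axis=1),np.degrees(np.arctan2(e[:,1],e[:,0]))%90)
K=np.array([P(*p,133,3.5,(410,260),585) for p in [(741,57),(754,92),(718,110),(706,71)]])
e=np.roll(K,-1,0)-K; print("keytop",K.mean(0),np.linalg.norm(e,axis=1),np.degrees(np.arctan2(e[:,1],e[:,0]))%90)
w=snap("wrist"); print(w["hand_eye"],w["K"])
E
```

```text
base [525.9  44.8] side [190.  186.1 187.7 188.9] ang mod90 [58.5 59.1 59.3 59.8] [[656.0, 78.0], [557.0, -84.0], [397.0, 12.0], [493.0, 173.0]]
table [527.5  44.9] side [139.1 136.9 138.5 139.6] ang mod90 [3.  3.3 4.2 3.5] [[593.0, 118.0], [600.0, -20.0], [464.0, -28.0], [453.0, 110.0]]
posts [527.1  44.2] side [109.2 107.3 108.5 110.6] ang mod90 [2.5 3.3 4.2 3.7] [[579.0, 102.0], [584.0, -7.0], [477.0, -13.0], [469.0, 95.0]]
hub [526.09928636  44.50423311] hole [524.40724127  90.18244229]
stand [ 465.26761018 -237.49177931] [63.49170517 63.07568702 61.81575616 66.39446091] [79.67380826 78.73372174 82.75554335 80.30418648]
keytop [ 466.22912109 -239.2905909 ] [19.24012065 21.29865054 21.0381001  19.96666039] [17.27813173 26.00538206 14.17414975 21.48454057]
[[ 1.38093572e-03 -2.72094674e-01  9.62269495e-01 -1.43256241e+02]
 [ 9.99999016e-01  1.36285352e-04 -1.39654416e-03 -9.09423040e-01]
 [ 2.48848989e-04  9.62270477e-01  2.72094594e-01 -6.95905683e+01]
 [ 0.00000000e+00  0.00000000e+00  0.00000000e+00  1.00000000e+00]] [[340.50178477   0.         317.90945436]
 [  0.         340.50178477 240.76816478]
 [  0.           0.           1.        ]]
```

The axis is near (526.5, 44.6). The table angle is about -55.8° (-0.97 rad, inside the stated range), and the sizes check out. The screw should be near (488, 68). I plan to cage post_1 near (475,-14) between partly open fingers and turn it. First I'll go above it and look with the wrist camera.

```bash
python3 -m pendant '[[[0.003,-0.032,-0.034,0,0,0,0.03],[0.003,-0.032,-0.034,0,0,0,0.03],[0.003,-0.032,-0.034,0,0,0,0.03],[0.003,-0.032,-0.034,0,0,0,0.03],[0.003,-0.032,-0.034,0,0,0,0.03],[0.003,-0.032,-0.034,0,0,0,0.03],[0.003,-0.032,-0.034,0,0,0,0.03],[0.003,-0.032,-0.034,0,0,0,0.03],[0.003,-0.032,-0.034,0,0,0,0.03],[0.003,-0.032,-0.034,0,0,0,0.03]]]' && python3 -m pendant '[[[0.01,-0.028,-0.034,0,0,0,0.03],[0.01,-0.028,-0.034,0,0,0,0.03],[0.01,-0.029,-0.035,0,0,0,0.03],[0.01,0,0,-7.35,0,0,0.03],[0.01,0,0,-7.35,0,0,0.03],[0,0,0,-7.35,0,0,0.03],[0,0,0,-7.35,0,0,0.03],[0,0,0,0,0,0,0.03],[0,0,0,0,0,0,0.03],[0,0,0,0,0,0,0.03]]]'; python3 - <<'E'
from h import *
st(); w=snap("wrist"); save(w,"w1"); st()
for n,p in [("hub",(526.5,44.6,55)),("p0",(468,96,74)),("p1",(475,-14,74)),("hole",(524,90,46))]: print(n,px(w,np.array(p,float)).round(0))
E
```

```text
clock: 1.15
tcp_pos: [404.9, -128.4, 201.3]
eef_rot: [2.042, 0.342, -2.041]
wrist_force: [0.4, -1.1, -0.3]
opening: 30.2
clock: 2.15
tcp_pos: [474.2, -16.4, 151.3]
eef_rot: [1.723, 0.771, -1.723]
wrist_force: [-0.0, 0.4, 0.5]
opening: 30.3
t2.15 tcp [474.2 -16.4 151.3] yaw-41.8 tilt 0.01 F [-0.   0.4  0.5] M [ 0.02  0.06 -0.01] op30.3 q [-0.2  -0.02  1.78  0.    1.38  0.53]
t2.20 tcp [474.2 -16.4 151.3] yaw-41.7 tilt 0.0 F [-0.3  0.4  0.6] M [-0.03 -0.06  0.01] op29.9 q [-0.2  -0.02  1.78  0.    1.38  0.53]
hub [317. 129.]
p0 [190. 128.]
p1 [318. 248.]
hole [269.  79.]
```

View pics/w1.png

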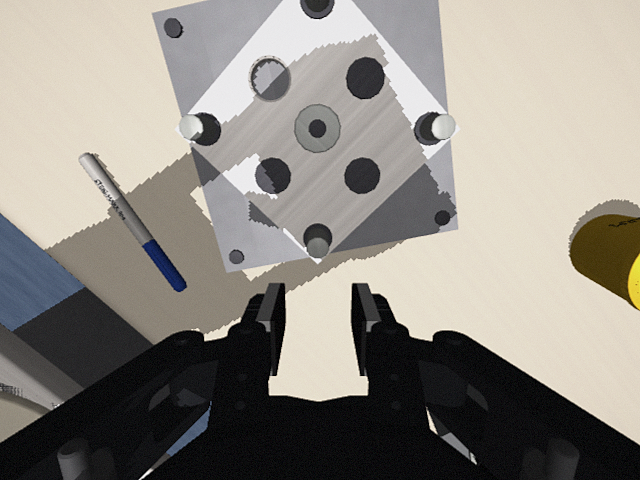

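The predicted hub (317,129), post_1 (318,248) and post_0 (190,128) land right on the image, so the geometry is confirmed. The fingers line up with post_1. I'll go down around it and start the arc.

```bash
python3 -m pendant '[[[0.025,-0.001,-0.0023,0,0,0,0.026],[0.025,0,0,0,0,0,0.026],[0.025,0,0,0,0,0,0.026],[0.02,0,0,0,0,0,0.026],[0,0,0,0,0,0,0.026],[0,0.0041,-0.0001,-3,0,0,0.026],[0,0.0041,-0.0001,-3,0,0,0.026],[0,0.0041,-0.0001,-3,0,0,0.026],[0,0.0041,-0.0001,-3,0,0,0.026],[0,0.0041,-0.0001,-3,0,0,0.026]]]'; python3 -c "
from h import *
st()"
```

```text
clock: 3.2
tcp_pos: [492.5, -25.7, 57.6]
eef_rot: [1.542, 0.953, -1.541]
wrist_force: [-0.4, 0.7, 0.2]
opening: 26.0
t3.20 tcp [492.5 -25.7  57.6] yaw-26.5 tilt 0.07 F [-0.4  0.7  0.2] M [0.09 0.05 0.03] op26.0 q [-0.21  0.11  1.85  0.    1.18  0.25]
```

```bash
python3 -m pendant '[[[0,0.0048,-0.0001,-3.5,0,0,0.026],[0,0.0048,-0.0001,-3.5,0,0,0.026],[0,0.0048,-0.0001,-3.5,0,0,0.026],[0,0.0048,-0.0001,-3.5,0,0,0.026],[0,0.0048,-0.0001,-3.5,0,0,0.026],[0,0.0048,-0.0001,-3.5,0,0,0.026],[0,0.0048,-0.0001,-3.5,0,0,0.026],[0,0.0048,-0.0001,-3.5,0,0,0.026],[0,0.0048,-0.0001,-3.5,0,0,0.026],[0,0.0041,-0.0001,-3,0,0,0.026]]]'; python3 -m pendant '[[[0,0.0015,0,-1.1,0,0,0.026],[0,0.0015,0,-1.1,0,0,0.026],[0,0.0015,0,-1.1,0,0,0.026],[0,0.0015,0,-1.1,0,0,0.026],[0,0.0015,0,-1.1,0,0,0.026],[0,0.0015,0,-1.1,0,0,0.026],[0,0.0015,0,-1.1,0,0,0.026],[0,0.0015,0,-1.1,0,0,0.026],[0,0,0,0,0,0,0.026],[0,0,0,0,0,0,0.026]]]';  python3 -c "
from h import *
st(); T,s=tool(); r=T[:2,3]-[526.5,44.6]; print(np.hypot(*r),np.degrees(np.arctan2(r[1],r[0]))); w=snap('wrist'); save(w,'w2')"
```

```text
clock: 4.2
tcp_pos: [538.5, -33.6, 57.7]
eef_rot: [1.106, 1.271, -1.105]
wrist_force: [-0.7, 0.2, 0.0]
opening: 26.0
clock: 5.2
tcp_pos: [549.6, -31.0, 56.3]
eef_rot: [0.992, 1.333, -0.992]
wrist_force: [0.2, -0.2, -1.1]
opening: 25.8
t5.20 tcp [549.6 -31.   56.3] yaw16.7 tilt 0.01 F [ 0.2 -0.2 -1.1] M [-0.02  0.04 -0.02] op25.8 q [-0.2   0.22  1.72  0.    1.2  -0.49]
79.03594577601467 -73.00974179966035
```

View pics/w2.png

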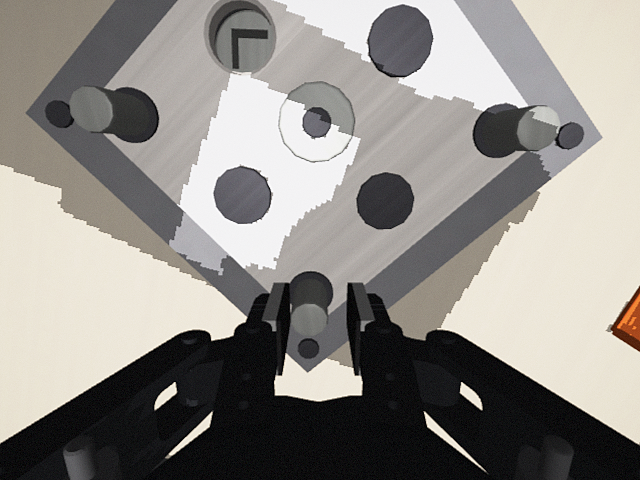

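The wrist view shows the table turned. The screw's dark square socket is visible through the hole near (240,45). The post tops are at (92,110), (540,128) and (310,318), and post_1 is between the fingers. I'll compute the table and base angles.

```bash
python3 - <<'E'
from h import *
w=load("w2")
P=lambda u,v,z:onz(w,(u,v),z)[:2]
p0,p2,p1=P(92,110,74),P(540,128,74),P(310,319,74)
hub=P(316,122,55); print(p0,p2,p1,"hub",hub,"mid",(p0+p2)/2, "dist",np.linalg.norm(p2-p0))
e=p2-p0; print("table yaw via p0p2", np.degrees(np.arctan2(e[1],e[0]))-45)
e=p1-(p0+p2)/2; print("p1",np.degrees(np.arctan2(e[1],e[0]))+45)
# base edges: left-bottom edge (27,113)->(308,372), right-bottom (308,372)->(602,137)
for a,b in (((27,113),(308,372)),((602,137),(308,372))):
    e=P(*b,32)-P(*a,32); print("base edge",np.linalg.norm(e),np.degrees(np.arctan2(e[1],e[0]))%90)
print("hole",P(240,36,46),"pred screw px",px(w,np.array([487.8,67.6,26])), px(w,np.array([487.8,67.6,46])))
a=cv2.resize(w["pixels"][0:90,190:290],None,fx=6,fy=6,interpolation=cv2.INTER_CUBIC); cv2.imwrite("pics/z2.png",a[:,:,::-1])
E
```

```text
[451.84190101  24.9252309 ] [602.9257012   64.01997869] [546.56886293 -30.487933  ] hub [526.70688833  44.47252412] mid [527.38380111  44.4726048 ] dist 156.05996918485212
table yaw via p0p2 -30.492244060102152
p1 -30.64413243265126
base edge 189.907614338191 59.37185348342312
base edge 190.0022963879253 59.42472504676107
hole [488.03267468  67.4862812 ] pred screw px [249.16899194  49.03132788] [239.49770977  35.5061158 ]
```

View pics/z2.png

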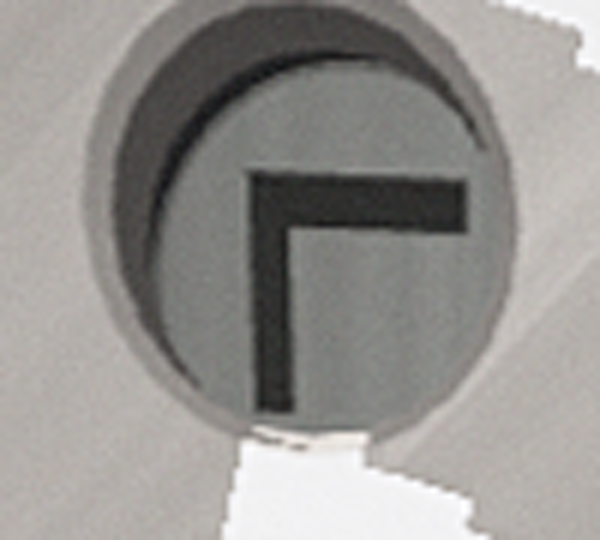

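The table is clicked in: its yaw is -30.5° to -30.6° against -30.6° for the base. The crop shows the socket's corner clearly, with square corners at crop (248,172), (467,180) and (253,412). I'll compute its yaw as a hint, then rise and go over the key.

```bash
python3 - <<'E'
from h import *
w=load("w2")
Q=[onz(w,((u+.5)/6-.5+190,(v+.5)/6-.5),26)[:2] for u,v in((467,180),(248,172),(253,412))]
for a,b in((0,1),(1,2)):
    e=Q[b]-Q[a]; print(np.linalg.norm(e),np.degrees(np.arctan2(e[1],e[0]))%90)
print("socket centre",(Q[0]+Q[2])/2)
E
python3 -m pendant '[[[-0.045,0,0,0,0,0,0.026],[-0.045,0,0,0,0,0,0.026],[-0.045,0,0,0,0,0,0.06],[0,-0.028,0.0348,0,0,0,0.06],[0,-0.028,0.0348,0,0,0,0.06],[0,-0.028,0.0348,0,0,0,0.06],[0,-0.028,0.0348,0,0,0,0.06],[0,-0.028,0.0348,0,0,0,0.06],[0,0,0,0,0,0,0.06],[0,0,0,0,0,0,0.06]]]'; python3 -c "
from h import *
st(); w=snap('wrist'); save(w,'w3')"
```

```text
16.42417052911912 14.834645937914729
16.395406949701105 14.061201173373874
socket centre [487.88845054  67.56164247]
clock: 6.25
tcp_pos: [465.0, -238.6, 191.2]
eef_rot: [0.994, 1.333, -0.993]
wrist_force: [-0.1, 0.2, -0.5]
opening: 59.5
t6.25 tcp [ 465.  -238.6  191.2] yaw16.6 tilt 0.02 F [-0.1  0.2 -0.5] M [ 0.    0.06 -0.02] op59.5 q [-0.62  0.06  1.62  0.    1.46 -0.91]
```

View pics/w3.png

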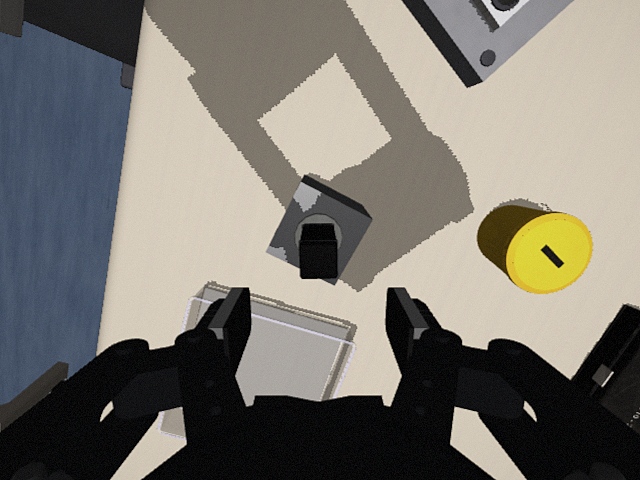

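The key handle's top is near (319,261), almost square to the gripper. I'll measure its edges.

```bash
python3 - <<'E'
from h import *
w=load("w3"); g=cv2.cvtColor(w["pixels"],cv2.COLOR_RGB2GRAY)
for r in (235,240,243,246,250,260,270,275,278,280): print(r,g[r,294:346:3])
m=(g<28).astype(np.uint8); m[:218]=0;m[284:]=0;m[:,:292]=0;m[:,348:]=0
rows=range(250,274); L=[np.where(m[r])[0] for r in rows]
l=np.polyfit(rows,[x.min()-.5 for x in L],1); r=np.polyfit(rows,[x.max()+.5 for x in L],1)
cols=range(306,333); b=np.polyfit(cols,[np.where(m[:,c])[0].max()+.5 for c in cols],1)
print(l,r,b)
def isect(e):  # x=e0*y+e1 ; y=b0*x+b1
    y=(b[0]*e[1]+b[1])/(1-b[0]*e[0]); return e[0]*y+e[1],y
A,B=isect(l),isect(r); P=lambda uv:onz(w,uv,133)[:2]
a,c=P(A),P(B); d=c-a; print(A,B,np.linalg.norm(d),"yaw",np.degrees(np.arctan2(d[1],d[0])))
z=np.array([d[1],-d[0]])/np.linalg.norm(d)
print("centre",(a+c)/2-12*z)
C=P((l[0]*250+l[1],250)); e=a-C; print("left edge yaw",np.degrees(np.arctan2(e[1],e[0]))+90)
C=P((r[0]*250+r[1],250)); e=c-C; print("right edge yaw",np.degrees(np.arctan2(e[1],e[0]))+90)
E
```

```text
235 [ 69 107  81   1   5   1   5   4   1  15   5   3   1   7 100 111  76  74]
240 [ 61 112  20   9  20  17  25  26  23  25  25  26  25  24  26 109  71  76]
243 [ 72 112   4  11   5  13   8   6   7   2   3   8   8   1   0 118  71  72]
246 [ 72 100   2   9  16  19  16  14  17  17   8  13  18   9   1 106  74  75]
250 [71 79  3  8 12  7 16 18 20 14 14 15 20 13  0 72 76 73]
260 [72 74  0 13  9 13  7 15 13  9 15 12 14 13  1 74 70 69]
270 [208 208  47  10   9  15  17  12  18  14  16  18  12   8   1  73  65 125]
275 [209 205  42  13  10  15  17   7  12  12  13   9   5  10   0  68 119 119]
278 [210 203 214   0  19  21  24  21  86  12  24  27  36  43  65 101 119 118]
280 [206 208 212 215 215 217 216 216 212 209  86  65  72  73  57 210 150 114]
[5.69565217e-02 2.84730870e+02] [2.73913043e-02 3.29462174e+02] [-2.44200244e-02  2.86030729e+02]
(np.float64(300.6040808735174), np.float64(278.6899695350382)) (np.float64(337.0714627896614), np.float64(277.7994351781117)) 23.142449823811106 yaw 18.046206457155986
centre [ 465.64605138 -237.86692955]
left edge yaw 18.811726131447074
right edge yaw 18.89555068405224
```

The key yaw is about 18.5° and its centre (465.6, -237.9), and the tool is already nearly over it. I'll make the small correction, descend to TCP z 86 and grip.

```bash
python3 -m pendant '[[[0.027,0.0008,-0.0005,-1.9,0,0,0.06],[0.027,0,0,0,0,0,0.06],[0.027,0,0,0,0,0,0.06],[0.024,0,0,0,0,0,0.06],[0,0,0,0,0,0,0],[0,0,0,0,0,0,0],[0,0,0,0,0,0,0],[0,0,0,0,0,0,0],[0,0,0,0,0,0,0],[0,0,0,0,0,0,0]]]'; python3 -c "
from h import *
st()"
```

```text
clock: 7.3
tcp_pos: [466.8, -237.3, 87.7]
eef_rot: [0.967, 1.343, -0.966]
wrist_force: [0.4, 2.9, 6.2]
opening: 23.2
t7.30 tcp [ 466.8 -237.3   87.7] yaw18.6 tilt 0.12 F [0.4 2.9 6.2] M [ 0.55 -0.16  0.03] op23.2 q [-0.62  0.14  1.75  0.    1.25 -0.94]
```

```bash
python3 -m pendant '[[[-0.045,0,0,0,0,0,0],[-0.045,0,0,0,0,0,0],[0,0.0168,-0.0403,0,0,0,0],[0,0.0168,-0.0403,0,0,0,0],[0,0.0168,-0.0403,0,0,0,0],[0,0.0168,-0.0403,0,0,0,0],[0,0.0168,-0.0403,0,0,0,0],[0,0.0168,-0.0403,0,0,0,0],[0,0.0168,-0.0403,0,0,0,0],[0,0,0,4.1,0,0,0]]]'; python3 -m pendant '[[[0.01,0,0,0,0,0,0],[0.01,0,0,0,0,0,0],[0,0,0,0,0,0,0],[0,0,0,0,0,0,0],[0,0,0,0,0,0,0],[0,0,0,0,0,0,0],[0,0,0,0,0,0,0],[0,0,0,0,0,0,0],[0,0,0,0,0,0,0],[0,0,0,0,0,0,0]]]'; python3 -c "
from h import *
st(); print(plan((487.9,67.6,150),14.5)); w=snap('wrist'); save(w,'w4'); w=snap('scene'); save(w,'s4');st()
T,_=tool()
a=load('w4')['pixels'][:300,170:470]; c=px(w,np.array([487.9,67.6,100])).astype(int); print(c)
b=w['pixels'][c[1]-60:c[1]+60,c[0]-60:c[0]+60]
o=np.zeros((600,800,3),np.uint8); o[:450,:450]=cv2.resize(a,(450,450),interpolation=cv2.INTER_CUBIC); o[:340,455:795]=cv2.resize(b,(340,340),interpolation=cv2.INTER_CUBIC)
cv2.imwrite('pics/z4.png',o[:450,:,::-1])
"
```

```text
clock: 8.3
tcp_pos: [487.4, 71.9, 177.0]
eef_rot: [1.019, 1.32, -1.016]
wrist_force: [-0.2, -0.7, -0.8]
opening: 23.3
clock: 9.3
tcp_pos: [487.5, 67.6, 156.4]
eef_rot: [1.021, 1.318, -1.021]
wrist_force: [-0.2, 0.3, -1.2]
opening: 23.2
t9.30 tcp [487.5  67.6 156.4] yaw14.5 tilt 0.01 F [-0.2  0.3 -1.2] M [-0.03 -0.01  0.03] op23.2 q [-0.02  0.02  1.74  0.    1.39 -0.27]
(array([6.4, 0.3, 0.1]), np.float64(0.013739526053797135))
t9.40 tcp [487.5  67.7 156.3] yaw14.5 tilt 0.0 F [-1.  -0.4 -1.6] M [-0.02  0.    0.01] op23.3 q [-0.02  0.02  1.74  0.    1.39 -0.27]
[326 231]
```

View pics/z4.png

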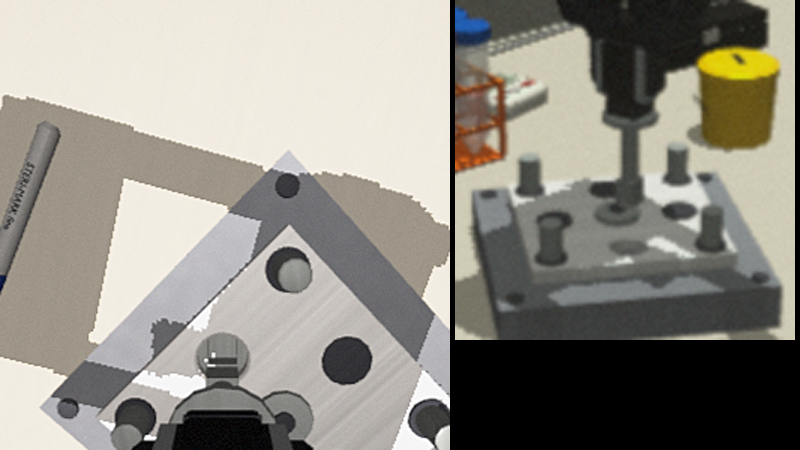

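The key hangs upright, centred over the hole, which is at wrist crop (222,353). I'll go down through the hole to just above the socket mouth.

```bash
python3 - <<'E'
from h import *
w=load("w4"); T,_=tool(); z=T[:2,2]; y=T[:2,1]
c=T[:2,3]
for n,o,h in(("collar apex",c-19*z,T[2,3]-79.7+67),("collar apex low",c-19*z,T[2,3]-79.7+62),("tip end far",c-5*z,T[2,3]-79.7),("tip far at 3",c-7*z,T[2,3]-76.7)):
    u=px(w,np.append(o,h)); print(n,u.round(1),"crop",((u-[170,0])*1.5).round(0))
E
python3 -m pendant '[[[0.012,0,0,0,0,0,0],[0.012,0,0,0,0,0,0],[0.012,0,0,0,0,0,0],[0.012,0,0,0,0,0,0],[0.0,0,0,0,0,0,0],[0,0,0,0,0,0,0],[0,0,0,0,0,0,0],[0.0015,0,0,0,0,0,0],[0.0015,0,0,0,0,0,0],[0,0,0,0,0,0,0]]]'; python3 -c "
from h import *
st()"
```

```text
collar apex [316.9 254.9] crop [220. 382.]
collar apex low [317.  251.8] crop [220. 378.]
tip end far [317.2 243.9] crop [221. 366.]
tip far at 3 [317.2 242.3] crop [221. 363.]
clock: 10.4
tcp_pos: [487.5, 67.7, 105.3]
eef_rot: [1.021, 1.319, -1.021]
wrist_force: [-0.7, 0.5, -1.7]
opening: 23.3
t10.40 tcp [487.5  67.7 105.3] yaw14.5 tilt 0.01 F [-0.7  0.5 -1.7] M [ 0.01 -0.   -0.02] op23.3 q [-0.02  0.06  1.8   0.    1.28 -0.27]
```

Nothing has touched yet and the tip is about at the mouth. I'll go on down gently, 5 mm first.

```bash
python3 -m pendant '[[[0.001,0,0,0,0,0,0],[0.001,0,0,0,0,0,0],[0.001,0,0,0,0,0,0],[0.001,0,0,0,0,0,0],[0.001,0,0,0,0,0,0],[0.001,0,0,0,0,0,0],[0.001,0,0,0,0,0,0],[0,0,0,0,0,0,0],[0,0,0,0,0,0,0],[0,0,0,0,0,0,0]]]'; python3 -c "
from h import *
st()"
```

```text
clock: 11.4
tcp_pos: [487.5, 67.6, 98.4]
eef_rot: [1.021, 1.318, -1.021]
wrist_force: [-0.3, 0.4, -1.9]
opening: 23.7
t11.40 tcp [487.5  67.6  98.4] yaw14.5 tilt 0.01 F [-0.3  0.4 -1.9] M [0.02 0.02 0.03] op23.7 q [-0.02  0.06  1.81  0.    1.27 -0.27]
```

The tip is 7 mm below the mouth with no force, so it is in the socket. I'll go down to near the floor.

```bash
python3 -m pendant '[[[0.001,0,0,0,0,0,0],[0.001,0,0,0,0,0,0],[0.001,0,0,0,0,0,0],[0.001,0,0,0,0,0,0],[0.001,0,0,0,0,0,0],[0.0005,0,0,0,0,0,0],[0,0,0,0,0,0,0],[0,0,0,0,0,0,0],[0,0,0,0,0,0,0],[0,0,0,0,0,0,0]]]'; python3 -c "
from h import *
st()"
```

```text
clock: 12.4
tcp_pos: [487.5, 67.7, 92.9]
eef_rot: [1.021, 1.318, -1.02]
wrist_force: [-0.8, 0.2, -2.8]
opening: 23.8
t12.40 tcp [487.5  67.7  92.9] yaw14.5 tilt 0.01 F [-0.8  0.2 -2.8] M [-0.06  0.03  0.05] op23.8 q [-0.02  0.07  1.82  0.    1.26 -0.27]
```

It is 13 mm deep. I'll turn clockwise.

```bash
python3 -m pendant '[[[0,0,0,4,0,0,0],[0,0,0,4,0,0,0],[0,0,0,4,0,0,0],[0,0,0,4,0,0,0],[0,0,0,4,0,0,0],[0,0,0,4,0,0,0],[0,0,0,4,0,0,0],[0,0,0,4,0,0,0],[0,0,0,4,0,0,0],[0,0,0,4,0,0,0]]]'; python3 -c "
from h import *
st()";python3 -m pendant '[[[0,0,0,2,0,0,0],[0,0,0,2,0,0,0],[0,0,0,2,0,0,0],[0,0,0,2,0,0,0],[0,0,0,2,0,0,0],[0,0,0,0,0,0,0],[0,0,0,0,0,0,0],[0,0,0,0,0,0,0],[0,0,0,0,0,0,0],[0,0,0,0,0,0,0]]]'; python3 -c "
from h import *
st()"
```

```text
clock: 13.4
tcp_pos: [488.4, 67.8, 93.1]
eef_rot: [1.532, 0.962, -1.529]
wrist_force: [6.6, 2.2, -5.2]
opening: 23.4
t13.40 tcp [488.4  67.8  93.1] yaw-25.7 tilt 0.12 F [ 6.6  2.2 -5.2] M [ 0.4  -1.69  0.14] op23.4 q [-0.02  0.07  1.82  0.    1.25  0.43]
clock: 14.4
tcp_pos: [488.5, 67.7, 93.1]
eef_rot: [1.651, 0.849, -1.647]
wrist_force: [7.4, 0.8, -5.8]
opening: 23.7
t14.40 tcp [488.5  67.7  93.1] yaw-35.5 tilt 0.14 F [ 7.4  0.8 -5.8] M [ 0.18 -1.84  0.09] op23.7 q [-0.02  0.07  1.82  0.    1.25  0.6 ]
```

```bash
python3 -m pendant '[[[0,0.0008,-0.0006,2,0,0,0],[0,0,0,2,0,0,0],[0,0,0,2,0,0,0],[0,0,0,2,0,0,0],[0,0,0,2,0,0,0],[0,0,0,0,0,0,0],[0,0,0,0,0,0,0],[0,0,0,0,0,0,0],[0,0,0,0,0,0,0],[0,0,0,0,0,0,0]]]'; python3 -c "
from h import *
st()";python3 -m pendant '[[[0,0,0,2,0,0,0],[0,0,0,2,0,0,0],[0,0,0,2,0,0,0],[0,0,0,2,0,0,0],[0,0,0,0,0,0,0],[0,0,0,0,0,0,0],[0,0,0,0,0,0,0],[0,0,0,0,0,0,0],[0,0,0,0,0,0,0],[0,0,0,0,0,0,0]]]'; python3 -c "
from h import *
st()"
```

```text
clock: 15.4
tcp_pos: [489.1, 67.6, 93.1]
eef_rot: [1.766, 0.723, -1.763]
wrist_force: [6.2, -0.8, -4.7]
opening: 23.3
t15.40 tcp [489.1  67.6  93.1] yaw-45.4 tilt 0.08 F [ 6.2 -0.8 -4.7] M [-0.21 -1.37  0.12] op23.3 q [-0.02  0.07  1.81  0.    1.26  0.77]
clock: 16.4
tcp_pos: [489.2, 67.5, 93.1]
eef_rot: [1.856, 0.612, -1.853]
wrist_force: [7.2, -2.0, -4.5]
opening: 23.3
t16.40 tcp [489.2  67.5  93.1] yaw-53.4 tilt 0.09 F [ 7.2 -2.  -4.5] M [-0.43 -1.54  0.11] op23.3 q [-0.02  0.07  1.81 -0.    1.25  0.91]
```

```bash
python3 -m pendant '[[[0,0,0,2,0,0,0],[0,0,0,2,0,0,0],[0,0,0,2,0,0,0],[0,0,0,0,0,0,0],[0,0,0,0,0,0,0],[0,0,0,0,0,0,0],[0,0,0,0,0,0,0],[0,0,0,0,0,0,0],[0,0,0,0,0,0,0],[0,0,0,0,0,0,0]]]'; python3 -c "
from h import *
st()";python3 -m pendant '[[[0,0,0,2,0,0,0],[0,0,0,2,0,0,0],[0,0,0,2,0,0,0],[0,0,0,0,0,0,0],[0,0,0,0,0,0,0],[0,0,0,0,0,0,0],[0,0,0,0,0,0,0],[0,0,0,0,0,0,0],[0,0,0,0,0,0,0],[0,0,0,0,0,0,0]]]'; python3 -c "
from h import *
st()"
```

```text
clock: 17.4
tcp_pos: [489.2, 67.3, 93.1]
eef_rot: [1.922, 0.524, -1.919]
wrist_force: [5.3, -2.8, -4.7]
opening: 23.4
t17.40 tcp [489.2  67.3  93.1] yaw-59.4 tilt 0.11 F [ 5.3 -2.8 -4.7] M [-0.67 -1.66  0.14] op23.4 q [-0.02  0.07  1.81 -0.    1.25  1.02]
clock: 18.4
tcp_pos: [489.3, 67.2, 93.1]
eef_rot: [1.986, 0.431, -1.982]
wrist_force: [6.1, -3.6, -4.4]
opening: 23.7
t18.40 tcp [489.3  67.2  93.1] yaw-65.4 tilt 0.11 F [ 6.1 -3.6 -4.4] M [-0.94 -1.71  0.08] op23.7 q [-0.02  0.07  1.81 -0.    1.25  1.12]
```

```bash
python3 -m pendant '[[[0,0,0,2,0,0,0],[0,0,0,2,0,0,0],[0,0,0,2,0,0,0],[0,0,0,0,0,0,0],[0,0,0,0,0,0,0],[0,0,0,0,0,0,0],[0,0,0,0,0,0,0],[0,0,0,0,0,0,0],[0,0,0,0,0,0,0],[0,0,0,0,0,0,0]]]'; python3 -c "
from h import *
st()
w=snap('wrist'); save(w,'w5'); w=snap('scene'); save(w,'s5')"
```

```text
clock: 19.4
tcp_pos: [489.3, 67.1, 93.1]
eef_rot: [2.047, 0.333, -2.044]
wrist_force: [7.6, -5.0, -4.6]
opening: 23.1
t19.40 tcp [489.3  67.1  93.1] yaw-71.4 tilt 0.12 F [ 7.6 -5.  -4.6] M [-1.12 -1.8   0.11] op23.1 q [-0.02  0.07  1.81 -0.    1.25  1.23]
```

```bash
python3 -m pendant '[[[0,0,0,2,0,0,0],[0,0,0,2,0,0,0],[0,0,0,0,0,0,0],[0,0,0,0,0,0,0],[0,0,0,0,0,0,0],[0,0,0,0,0,0,0],[0,0,0,0,0,0,0],[0,0,0,0,0,0,0],[0,0,0,0,0,0,0],[0,0,0,0,0,0,0]]]'; python3 -c "
from h import *
st()"; python3 -m pendant '[[[0,0,0,2,0,0,0],[0,0,0,2,0,0,0],[0,0,0,0,0,0,0],[0,0,0,0,0,0,0],[0,0,0,0,0,0,0],[0,0,0,0,0,0,0],[0,0,0,0,0,0,0],[0,0,0,0,0,0,0],[0,0,0,0,0,0,0],[0,0,0,0,0,0,0]]]'; python3 -c "
from h import *
st()"
```

```text
clock: 20.5
tcp_pos: [489.4, 67.0, 93.1]
eef_rot: [2.087, 0.265, -2.083]
wrist_force: [7.3, -5.5, -4.4]
opening: 22.9
t20.50 tcp [489.4  67.   93.1] yaw-75.4 tilt 0.14 F [ 7.3 -5.5 -4.4] M [-1.31 -1.83  0.28] op22.9 q [-0.02  0.07  1.81 -0.    1.25  1.3 ]
clock: 21.5
tcp_pos: [489.4, 66.9, 93.1]
eef_rot: [2.126, 0.195, -2.122]
wrist_force: [7.9, -6.5, -4.1]
opening: 23.5
t21.50 tcp [489.4  66.9  93.1] yaw-79.4 tilt 0.14 F [ 7.9 -6.5 -4.1] M [-1.56 -1.83  0.51] op23.5 q [-0.02  0.07  1.81 -0.    1.25  1.37]
```

The torque is rising: 0.11, then 0.28, then 0.51 N m. That is the hard stop. I'll go a few degrees further to confirm.

```bash
python3 -m pendant '[[[0,0,0,2,0,0,0],[0,0,0,2,0,0,0],[0,0,0,2,0,0,0],[0,0,0,0,0,0,0],[0,0,0,0,0,0,0],[0,0,0,0,0,0,0],[0,0,0,0,0,0,0],[0,0,0,0,0,0,0],[0,0,0,0,0,0,0],[0,0,0,0,0,0,0]]]'; python3 -c "
from h import *
st()"
```

```text
clock: 22.5
tcp_pos: [489.2, 66.9, 93.1]
eef_rot: [2.181, 0.086, -2.178]
wrist_force: [6.2, -6.2, -2.8]
opening: 23.2
t22.50 tcp [489.2  66.9  93.1] yaw-85.4 tilt 0.13 F [ 6.2 -6.2 -2.8] M [-1.75 -1.42  0.61] op23.2 q [-0.02  0.07  1.81 -0.    1.26  1.47]
```

The torque is now 0.61 N m, five times the friction, so the screw is tight. I'll back off 10° to unload, then withdraw the key.

```bash
python3 -m pendant '[[[0,0,0,-3,0,0,0],[0,0,0,-3,0,0,0],[0,0,0,-3,0,0,0],[0,0,0,-1,0,0,0],[0,0,0,0,0,0,0],[0,0,0,0,0,0,0],[-0.001,0,0,0,0,0,0],[-0.002,0,0,0,0,0,0],[-0.002,0,0,0,0,0,0],[-0.002,0,0,0,0,0,0]]]'; python3 -c "
from h import *
st()"
```

```text
clock: 23.5
tcp_pos: [487.7, 67.1, 98.2]
eef_rot: [2.083, 0.266, -2.088]
wrist_force: [4.7, -4.6, -21.2]
opening: 23.2
t23.50 tcp [487.7  67.1  98.2] yaw-75.4 tilt 0.16 F [  4.7  -4.6 -21.2] M [-1.29 -1.37  0.09] op23.2 q [-0.02  0.07  1.81 -0.    1.27  1.3 ]
```

It is binding a little on the way out (-21 N). I'll relieve the side load and turn back a bit more.

```bash
python3 -m pendant '[[[0.001,0.0007,-0.0004,0,0,0,0],[0,0.0007,-0.0004,0,0,0,0],[0,0,0,-2,0,0,0],[0,0,0,-2,0,0,0],[0,0,0,0,0,0,0],[0,0,0,0,0,0,0],[0,0,0,0,0,0,0],[0,0,0,0,0,0,0],[0,0,0,0,0,0,0],[0,0,0,0,0,0,0]]]'; python3 -c "
from h import *
st()"
```

```text
clock: 24.5
tcp_pos: [489.5, 66.6, 98.8]
eef_rot: [2.046, 0.334, -2.047]
wrist_force: [-5.4, 0.9, 0.3]
opening: 23.5
t24.50 tcp [489.5  66.6  98.8] yaw-71.5 tilt 0.03 F [-5.4  0.9  0.3] M [ 0.36  1.24 -0.  ] op23.5 q [-0.02  0.07  1.81  0.    1.27  1.23]
```

```bash
python3 -m pendant '[[[0,-0.0002,0.0006,0,0,0,0],[-0.002,0,0,0,0,0,0],[-0.002,0,0,0,0,0,0],[-0.003,0,0,0,0,0,0],[-0.004,0,0,0,0,0,0],[-0.005,0,0,0,0,0,0],[-0.005,0,0,0,0,0,0],[0,0,0,0,0,0,0],[0,0,0,0,0,0,0],[0,0,0,0,0,0,0]]]'; python3 -c "
from h import *
st()"
```

```text
clock: 25.5
tcp_pos: [488.9, 66.5, 119.6]
eef_rot: [2.046, 0.334, -2.047]
wrist_force: [-0.1, 0.9, -1.7]
opening: 23.3
t25.50 tcp [488.9  66.5 119.6] yaw-71.5 tilt 0.02 F [-0.1  0.9 -1.7] M [-0.01 -0.06 -0.03] op23.3 q [-0.02  0.05  1.78  0.    1.31  1.23]
```

The key is free. I'll lift clear and look at the socket, the table and the key in hand.

```bash
python3 -m pendant '[[[-0.02,0,0,0,0,0,0],[-0.025,0,0,0,0,0,0],[-0.025,0,0,0,0,0,0],[0,0,0,0,0,0,0],[0,0,0,0,0,0,0],[0,0,0,0,0,0,0],[0,0,0,0,0,0,0],[0,0,0,0,0,0,0],[0,0,0,0,0,0,0],[0,0,0,0,0,0,0]]]'; python3 -c "
from h import *
st(); w=snap('wrist'); save(w,'w6'); s=snap('scene'); save(s,'s6')
T,_=tool(); z=T[:2,2]; c=T[:2,3]
for n,o,h in(('collar apex',c-19*z,T[2,3]-79.7+67),('tip far at 3',c-7*z,T[2,3]-76.7),('tip c',c,T[2,3]-79.7),('sock',np.array([487.9,67.6]),26)): print(n,px(w,np.append(o,h)).round(1),px(s,np.append(o,h)).round(1))
a=w['pixels'][100:300,200:480]; c=px(s,np.array([487.9,67.6,120])).astype(int); print(c)
b=s['pixels'][c[1]-50:c[1]+50,c[0]-50:c[0]+50]
o=np.zeros((600,800,3),np.uint8); o[:400,:560]=cv2.resize(a,(560,400),interpolation=cv2.INTER_CUBIC); o[:235,565:800]=cv2.resize(b,(235,235),interpolation=cv2.INTER_CUBIC)
cv2.imwrite('pics/z6.png',o[:400,:,::-1])
"
```

```text
clock: 26.5
tcp_pos: [489.0, 66.5, 189.7]
eef_rot: [2.047, 0.334, -2.047]
wrist_force: [0.2, 0.4, -1.2]
opening: 23.2
t26.50 tcp [489.   66.5 189.7] yaw-71.5 tilt 0.02 F [ 0.2  0.4 -1.2] M [-0.04  0.03 -0.02] op23.2 q [-0.02 -0.    1.68  0.    1.46  1.23]
collar apex [320.4 253.8] [318.  191.3]
tip far at 3 [319.8 241.3] [323.6 224.3]
tip c [319.8 250. ] [326.8 226.5]
sock [317.9 223.5] [326.8 266.3]
[326 221]
```

View pics/z6.png

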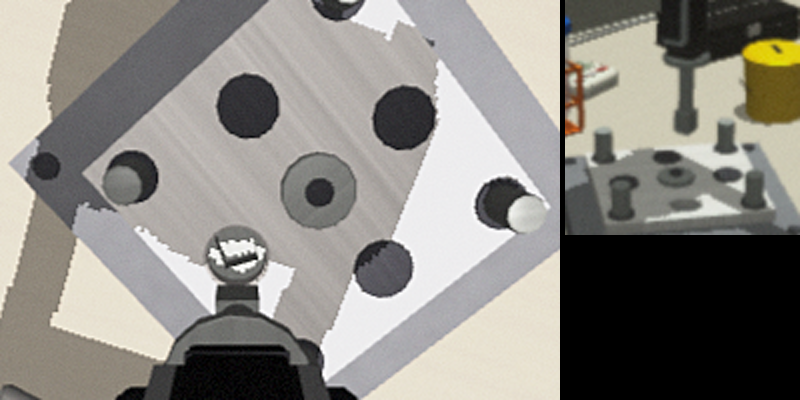

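The key is still seated in the hand as before: the tip is where predicted. The screw head is visible through the hole at crop (238,252), and the table sits as it should. I'll move over the stand and look.

```bash
python3 -m pendant '[[[0,0.0401,0.017,0,0,0,0],[0,0.0401,0.017,0,0,0,0],[0,0.0401,0.017,0,0,0,0],[0,0.0401,0.017,0,0,0,0],[0,0.0401,0.017,0,0,0,0],[0,0.0401,0.017,0,0,0,0],[0,0.0401,0.017,0,0,0,0],[0,0,0,0,0,0,0],[0,0,0,0,0,0,0],[0,0,0,0,0,0,0]]]'; python3 -c "
from h import *
st(); w=snap('wrist'); save(w,'w7')
v=load('w3')
for d in(w,v): print([px(d,np.array([465.5,-237.6,70])+np.array([32*np.sqrt(2)*np.cos(t),32*np.sqrt(2)*np.sin(t),0])).round(0) for t in np.radians(-9.7+45+90*np.arange(4))])
a=w['pixels'][150:290,240:400]; b=v['pixels'][165:305,240:400]
o=np.zeros((350,800,3),np.uint8); o[:,:400]=cv2.resize(a,(400,350),interpolation=cv2.INTER_CUBIC); o[:,400:]=cv2.resize(b,(400,350),interpolation=cv2.INTER_CUBIC)
cv2.imwrite('pics/z7.png',o[:,:,::-1])
"
```

```text
clock: 27.6
tcp_pos: [465.3, -236.8, 189.7]
eef_rot: [2.047, 0.334, -2.047]
wrist_force: [-0.2, 0.2, -1.3]
opening: 23.4
t27.60 tcp [ 465.3 -236.8  189.7] yaw-71.5 tilt 0.02 F [-0.2  0.2 -1.3] M [ 0.07 -0.02 -0.06] op23.4 q [-0.62  0.06  1.62  0.    1.46  0.63]
[array([304., 180.]), array([267., 251.]), array([336., 285.]), array([376., 219.])]
[array([372., 217.]), array([299., 180.]), array([265., 252.]), array([335., 284.])]
```

View pics/z7.png

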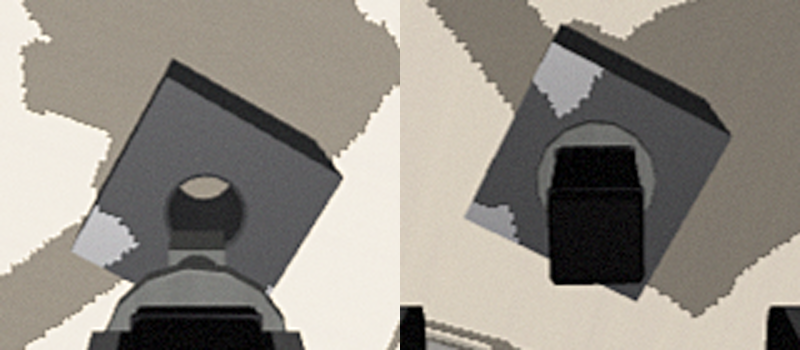

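```bash
python3 -c "
from h import *
print(onz(load('w7'),(322.6,235.4),70),onz(load('w7'),(321.7,235.5),70), onz(load('w3'),(319.2,235),70)); print(plan((465.5,-238.3,190)))"
```

```text
[ 465.80655263 -239.15394567   70.        ] [ 465.49946907 -238.49861261   70.        ] [ 466.47037683 -237.84427282   70.        ]
(array([-0.1,  1.7,  0.5]), None)
```

The stand centre is about (465.8, -238.4), and the two views agree within 1 mm. I'll shift 1.7 mm and lower the key.

```bash
python3 -m pendant '[[[0.02,0.0017,0,0,0,0,0],[0.01,0,0,0,0,0,0],[0.01,0,0,0,0,0,0],[0.01,0,0,0,0,0,0],[0.01,0,0,0,0,0,0],[0.01,0,0,0,0,0,0],[0.01,0,0,0,0,0,0],[0.01,0,0,0,0,0,0],[0,0,0,0,0,0,0],[0,0,0,0,0,0,0]]]'; python3 -c "
from h import *
st()"; python3 -m pendant '[[[0.002,0,0,0,0,0,0],[0.002,0,0,0,0,0,0],[0.002,0,0,0,0,0,0],[0.001,0,0,0,0,0,0],[0.001,0,0,0,0,0,0],[0,0,0,0,0,0,0],[0,0,0,0,0,0,0],[0,0,0,0,0,0,0],[0,0,0,0,0,0,0],[0,0,0,0,0,0,0]]]'; python3 -c "
from h import *
st()"
```

```text
clock: 28.65
tcp_pos: [465.9, -239.1, 99.8]
eef_rot: [2.047, 0.334, -2.047]
wrist_force: [-0.7, -0.3, -1.4]
opening: 23.3
t28.65 tcp [ 465.9 -239.1   99.8] yaw-71.5 tilt 0.01 F [-0.7 -0.3 -1.4] M [-0.03 -0.02  0.01] op23.3 q [-0.62  0.13  1.74  0.    1.28  0.63]
clock: 29.65
tcp_pos: [465.8, -239.0, 91.8]
eef_rot: [2.047, 0.334, -2.047]
wrist_force: [-0.1, -1.0, -1.9]
opening: 23.1
t29.65 tcp [ 465.8 -239.    91.8] yaw-71.5 tilt 0.0 F [-0.1 -1.  -1.9] M [-0.05 -0.07 -0.03] op23.1 q [-0.62  0.13  1.75  0.    1.26  0.63]
```

```bash
python3 -m pendant '[[[0.001,0,0,0,0,0,0],[0.001,0,0,0,0,0,0],[0.001,0,0,0,0,0,0],[0.0005,0,0,0,0,0,0],[0.0005,0,0,0,0,0,0],[0,0,0,0,0,0,0],[0,0,0,0,0,0,0],[0,0,0,0,0,0,0],[0,0,0,0,0,0,0],[0,0,0,0,0,0,0]]]'; python3 -c "
from h import *
st()"
```

```text
clock: 30.65
tcp_pos: [465.9, -239.0, 88.1]
eef_rot: [2.047, 0.334, -2.047]
wrist_force: [-2.0, 3.0, 5.9]
opening: 23.1
t30.65 tcp [ 465.9 -239.    88.1] yaw-71.5 tilt 0.01 F [-2.   3.   5.9] M [ 0.44  0.55 -0.04] op23.1 q [-0.62  0.14  1.75  0.    1.25  0.63]
```

The collar rests on the stand: 6 N up at z 88, the same height as before. I'll release and rise.

```bash
python3 -m pendant '[[[0,0,0,0,0,0,0.03],[0,0,0,0,0,0,0.045],[0,0,0,0,0,0,0.06],[0,0,0,0,0,0,0.06],[0,0,0,0,0,0,0.06],[-0.02,0,0,0,0,0,0.06],[-0.03,0,0,0,0,0,0.06],[-0.03,0,0,0,0,0,0.06],[-0.03,0,0,0,0,0,0.06],[0,0,0,0,0,0,0.06]]]'; python3 -m pendant '[[[0,-0.037,-0.022,0,0,0,0.03],[0,-0.037,-0.022,0,0,0,0.03],[0,-0.037,-0.022,0,0,0,0.03],[0,-0.037,-0.022,0,0,0,0.03],[0,-0.037,-0.022,0,0,0,0.03],[0,-0.037,-0.022,0,0,0,0.03],[0,-0.037,-0.022,0,0,0,0.03],[0,0,0,0,0,0,0.03],[0,0,0,0,0,0,0.03],[0,0,0,0,0,0,0.03]]]'; python3 -c "
from h import *
st(); w=snap('wrist'); save(w,'w8'); s=snap('top'); save(s,'t8')
c=px(w,np.array([487.9,67.6,26])); print(c,px(s,np.array([465.7,-238.3,133])),px(s,np.array([526.6,44.5,46])))
x,y=c.astype(int)
a=w['pixels'][max(0,y-30):y+30,x-40:x+40]; b=s['pixels'][160:340,150:480]
o=np.zeros((600,800,3),np.uint8); o[:b.shape[0]*2,:660]=cv2.resize(b,None,fx=2,fy=2,interpolation=cv2.INTER_CUBIC); h=a.shape[0]*4;o[600-h:,:320]=0
o=o[:600]; o[360:600,:320]=cv2.resize(a,(320,240),interpolation=cv2.INTER_CUBIC); f=cv2.resize(w['pixels'],(320,240)); o[360:,340:660]=f
cv2.imwrite('pics/z8.png',o[:,:,::-1]); print(x,y)
"
```

```text
clock: 31.65
tcp_pos: [467.0, -239.8, 201.8]
eef_rot: [2.049, 0.329, -2.041]
wrist_force: [-0.5, 0.4, -0.3]
opening: 60.1
clock: 32.65
tcp_pos: [529.5, 54.8, 197.4]
eef_rot: [2.046, 0.333, -2.048]
wrist_force: [-0.6, -0.5, -0.7]
opening: 29.8
t32.65 tcp [529.5  54.8 197.4] yaw-71.5 tilt 0.03 F [-0.6 -0.5 -0.7] M [ 0.01 -0.03 -0.01] op29.8 q [-0.04  0.08  1.59 -0.    1.48  1.21]
[293.32692381 256.43300149] [450.47052116 283.4915013 ] [296.79593099 259.98186836]
293 256
```

View pics/z8.png

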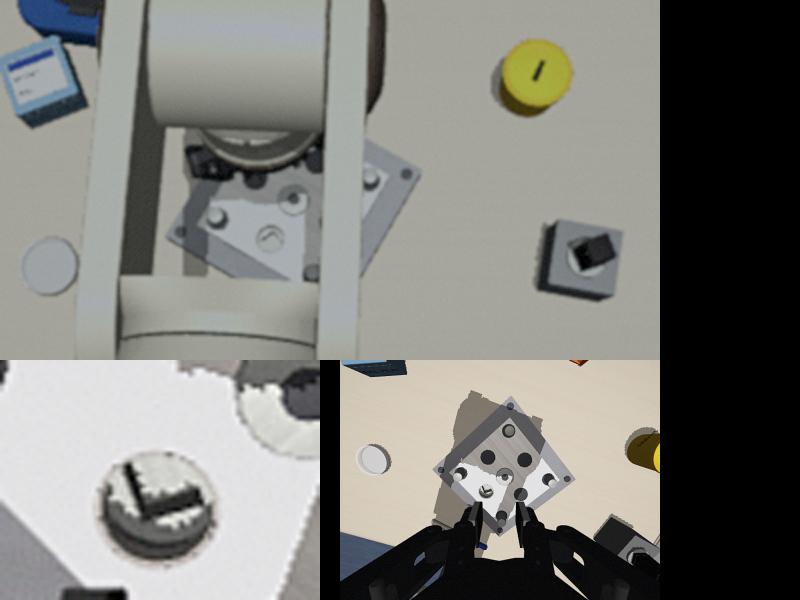

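The top view shows the key upright in the stand, with the carton, tub and dish in place. The wrist crop shows the socket's L with its corner near crop (145,515) and its ends near (128,465) and (202,492). I'll compute the socket yaw now, the table angle and the bystanders' shifts.

```bash
python3 - <<'E'
from h import *
w=load("w8"); f=lambda u,v:onz(w,((u+.5)/4-.5+253,(v-360+.5)/4-.5+226),26)[:2]
A,B,C=f(128,465),f(145,515),f(202,492)
for e in(A-B,C-B): print(np.linalg.norm(e),"yaw mod90",np.degrees(np.arctan2(e[1],e[0]))%90)
P=lambda u,v:onz(w,(2*(u-340)+.5,2*(v-360)+.5),74)[:2]
p=[P(458,477),P(508,431),P(547,480)]; e=p[2]-p[0]; print("posts",p,"dist",np.linalg.norm(e),"diag yaw mod90",(np.degrees(np.arctan2(e[1],e[0]))-45)%90)
a,b=load("top0")["pixels"],load("t8")["pixels"]
for n,(x0,y0,x1,y1) in dict(tub=(395,172,442,222),carton=(145,172,195,225),dish=(155,272,192,312)).items():
    A=cv2.cvtColor(a[y0:y1,x0:x1],cv2.COLOR_RGB2GRAY).astype(np.float32);Bm=cv2.cvtColor(b[y0:y1,x0:x1],cv2.COLOR_RGB2GRAY).astype(np.float32)
    print(n,"shift px",cv2.phaseCorrelate(A,Bm),np.abs(A-Bm).mean())
E
```

```text
13.402960835676828 yaw mod90 35.04331023595681
15.242667123039261 yaw mod90 41.45402939623991
posts [array([507.52813253, 118.37996558]), array([600.75723101,  65.26249061]), array([548.58305533, -20.25293525])] dist 144.58418958588524 diag yaw mod90 61.49619534957516
tub shift px ((-0.021453752751380506, 0.08150558843692934), 0.8685482935110728) 2.531915
carton shift px ((0.005455760631434714, -0.011102038024791483), 1.0110005025510436) 2.5460377
dish shift px ((-0.11622923464406298, 0.07169910532991608), 0.881883736550808) 2.945946
```

The bystanders have not moved. The socket yaw from that shadowed crop is poor: its two edges disagree, and it does not quite agree with the key angle at the stop. I'll take one closer look.

```bash
python3 -m pendant '[[[0,-0.0084,0.0269,0,0,0,0.03],[0,-0.0084,0.0269,0,0,0,0.03],[0,-0.0084,0.0269,0,0,0,0.03],[0.024,0,0,0,0,0,0.03],[0.024,0,0,0,0,0,0.03],[0.024,0,0,0,0,0,0.03],[0.025,0,0,0,0,0,0.03],[0,0,0,0,0,0,0.03],[0,0,0,0,0,0,0.03],[0,0,0,0,0,0,0.03]]]'; python3 -c "
from h import *
st(); w=snap('wrist'); save(w,'w9')
c=px(w,np.array([487.9,67.6,26])); print(c); x,y=c.astype(int); x0,y0=x-35,max(0,y-35); print(x0,y0)
a=cv2.resize(w['pixels'][y0:y0+60,x0:x0+70],None,fx=8,fy=8,interpolation=cv2.INTER_CUBIC)
o=np.zeros((480,800,3),np.uint8); o[:,:560]=a; o[:180,560:]=cv2.resize(w['pixels'],(240,180))
cv2.imwrite('pics/z9.png',o[:,:,::-1])
"
```

```text
clock: 33.75
tcp_pos: [445.8, 53.4, 102.2]
eef_rot: [2.049, 0.333, -2.045]
wrist_force: [-0.1, 0.1, -0.3]
opening: 29.9
t33.75 tcp [445.8  53.4 102.2] yaw-71.5 tilt 0.1 F [-0.1  0.1 -0.3] M [ 0.02 -0.01 -0.02] op29.9 q [-0.05 -0.03  1.9   0.    1.27  1.2 ]
[319.51894173 185.50747544]
284 150
```

View pics/z9.png

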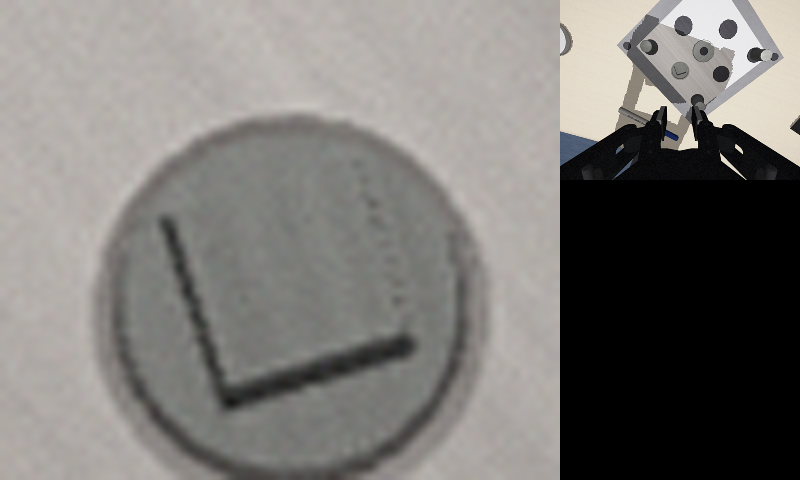

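The close view is clear: socket corners at crop (163,216), (225,408) and (412,350), and the table well seated. I'll compute the yaw exactly.

```bash
python3 - <<'E'
from h import *
w=load("w9"); f=lambda u,v:onz(w,((u+.5)/8-.5+284,(v+.5)/8-.5+150),26)[:2]
A,B,C=f(162,214),f(224,409),f(414,350)
for e in(A-B,C-B): print(np.linalg.norm(e),np.degrees(np.arctan2(e[1],e[0])))
print((A+C)/2, plan((465.9,-239.0,195)))
E
```

```text
16.328151267495556 35.747724404057415
16.064589300953507 -54.21803110614702
[488.31518214  67.63887018] (array([-92.7, 283.8,  73.5]), None)
```

The screw has turned 68.7°. The stop was felt about 5° later than this angle implies, so the screw may have been dragged back slightly while the key was binding. There is plenty of time, so I'll put the key back in and check the stop.

```bash
python3 -m pendant '[[[-0.046,0,0,0,0,0,0.06],[-0.046,0,0,0,0,0,0.06],[0,0.0405,0.0105,0,0,0,0.06],[0,0.0405,0.0105,0,0,0,0.06],[0,0.0405,0.0105,0,0,0,0.06],[0,0.0405,0.0105,0,0,0,0.06],[0,0.0405,0.0105,0,0,0,0.06],[0,0.0405,0.0105,0,0,0,0.06],[0,0.0405,0.0105,0,0,0,0.06],[0,0,0,0,0,0,0.06]]]'; python3 - <<'E'
from h import *
w=snap("wrist"); save(w,"w10"); st(); print(plan((465.9,-239,87.7),-71.5))
g=cv2.cvtColor(w["pixels"],cv2.COLOR_RGB2GRAY)
u=px(w,np.array([465.9,-239,133])); print(u)
m=(g<28).astype(np.uint8); x,y=u.astype(int); k=np.zeros_like(m); k[y-45:y+23,x-30:x+30]=1; m*=k
rows=range(y-6,y+12); L=[np.where(m[r])[0] for r in rows]
lx=np.array([[q.min()-.5,q.max()+.5] for q in L]); print("key mid col",lx.mean(),"width",np.diff(lx.mean(0)),"slopes",np.polyfit(rows,lx,1)[0]); print("bottom row",[np.where(m[:,c])[0].max() for c in range(x-9,x+10,3)])
E
```

```text
clock: 34.8
tcp_pos: [465.3, -242.7, 193.4]
eef_rot: [2.048, 0.329, -2.048]
wrist_force: [-0.2, 1.1, 0.4]
opening: 59.9
t34.85 tcp [ 465.3 -240.6  193.3] yaw-71.7 tilt 0.03 F [-0.3  0.7  0.6] M [ 0.05 -0.01  0.03] op60.0 q [-0.62  0.06  1.61 -0.    1.47  0.63]
(array([105.6,  -1.4,  -1.1]), np.float64(-0.16070169817089663))
[314.41419455 256.49649693]
key mid col 312.9166666666667 width [37.16666667] slopes [9.28792570e-03 2.24291234e-15]
bottom row [np.int64(274), np.int64(274), np.int64(274), np.int64(274), np.int64(274), np.int64(274), np.int64(274)]
```

```bash
python3 -m pendant '[[[0.027,0,0,0,0,0,0.06],[0.027,0,0,0,0,0,0.06],[0.027,0,0,0,0,0,0.06],[0.024,0,0,0,0,0,0.06],[0,0,0,0,0,0,0],[0,0,0,0,0,0,0],[0,0,0,0,0,0,0],[0,0,0,0,0,0,0],[0,0,0,0,0,0,0],[0,0,0,0,0,0,0]]]'; python3 -c "
from h import *
st();T,s=tool();print(plan((488.3,67.4,T[2,3]+90)))"
```

```text
clock: 35.85
tcp_pos: [466.2, -238.6, 89.6]
eef_rot: [2.048, 0.332, -2.044]
wrist_force: [0.1, 2.5, 9.3]
opening: 23.1
t35.85 tcp [ 466.2 -238.6   89.6] yaw-71.5 tilt 0.14 F [0.1 2.5 9.3] M [0.61 0.09 0.02] op23.1 q [-0.62  0.13  1.75  0.    1.25  0.63]
(array([ -90.2, -283. , -118.3]), None)
```

```bash
python3 -m pendant '[[[-0.045,0,0,0,0,0,0],[-0.045,0,0,0,0,0,0],[0,-0.0404,-0.0169,0,0,0,0],[0,-0.0404,-0.0169,0,0,0,0],[0,-0.0404,-0.0169,0,0,0,0],[0,-0.0404,-0.0169,0,0,0,0],[0,-0.0404,-0.0169,0,0,0,0],[0,-0.0404,-0.0169,0,0,0,0],[0,-0.0404,-0.0169,0,0,0,0],[0,0,0,-8.5,0,0,0]]]' && python3 -m pendant '[[[0,0,0,-8.5,0,0,0],[0,0,0,0,0,0,0],[0,0,0,0,0,0,0],[0,0,0,0,0,0,0],[0.008,0,0,0,0,0,0],[0.008,0,0,0,0,0,0],[0.008,0,0,0,0,0,0],[0,0,0,0,0,0,0],[0,0,0,0,0,0,0],[0,0,0,0,0,0,0]]]'; python3 -c "
from h import *
st();print(plan((488.3,67.4,109),-54.2))"
```

```text
clock: 36.85
tcp_pos: [487.7, 71.7, 178.8]
eef_rot: [1.961, 0.471, -1.958]
wrist_force: [-1.0, -0.5, -1.3]
opening: 23.8
clock: 37.85
tcp_pos: [488.0, 67.3, 154.1]
eef_rot: [1.867, 0.598, -1.867]
wrist_force: [-0.0, -0.7, -1.8]
opening: 23.1
t37.85 tcp [488.   67.3 154.1] yaw-54.5 tilt 0.02 F [-0.  -0.7 -1.8] M [ 0.   -0.03 -0.04] op23.1 q [-0.02  0.02  1.74  0.    1.38  0.93]
(array([45.1,  0.1, -0.3]), np.float64(-0.29804038993046333))
```

```bash
python3 -m pendant '[[[0.011,0,-0.0003,0,0,0,0],[0.011,0,0,0,0,0,0],[0.011,0,0,0,0,0,0],[0.011,0,0,0,0,0,0],[0.001,0,0,0,0,0,0],[0.001,0,0,0,0,0,0],[0.001,0,0,0,0,0,0],[0.001,0,0,0,0,0,0],[0.001,0,0,0,0,0,0],[0,0,0,0,0,0,0]]]'; python3 -c "
from h import *
st()"; python3 -m pendant '[[[0.001,0,0,0,0,0,0],[0.001,0,0,0,0,0,0],[0.001,0,0,0,0,0,0],[0.001,0,0,0,0,0,0],[0.001,0,0,0,0,0,0],[0.001,0,0,0,0,0,0],[0,0,0,0,0,0,0],[0,0,0,0,0,0,0],[0,0,0,0,0,0,0],[0,0,0,0,0,0,0]]]'; python3 -c "
from h import *
st()"
```

```text
clock: 38.85
tcp_pos: [488.1, 67.4, 104.9]
eef_rot: [1.867, 0.598, -1.867]
wrist_force: [-0.1, -0.5, -1.9]
opening: 23.5
t38.85 tcp [488.1  67.4 104.9] yaw-54.5 tilt 0.01 F [-0.1 -0.5 -1.9] M [0.03 0.02 0.04] op23.5 q [-0.02  0.06  1.8   0.    1.28  0.93]
clock: 39.85
tcp_pos: [488.1, 67.5, 98.9]
eef_rot: [1.867, 0.598, -1.867]
wrist_force: [0.1, -0.4, -2.1]
opening: 23.3
t39.85 tcp [488.1  67.5  98.9] yaw-54.5 tilt 0.01 F [ 0.1 -0.4 -2.1] M [ 0.01 -0.04 -0.04] op23.3 q [-0.02  0.06  1.81  0.    1.27  0.93]
```

```bash
python3 -m pendant '[[[0.0015,0,0,0,0,0,0],[0.0015,0,0,0,0,0,0],[0.001,0,0,0,0,0,0],[0,0,0,2.5,0,0,0],[0,0,0,2.5,0,0,0],[0,0,0,2.5,0,0,0],[0,0,0,2.5,0,0,0],[0,0,0,0,0,0,0],[0,0,0,0,0,0,0],[0,0,0,0,0,0,0]]]'; python3 -c "
from h import *
st()"; python3 -m pendant '[[[0,0,0,2,0,0,0],[0,0,0,2,0,0,0],[0,0,0,0,0,0,0],[0,0,0,0,0,0,0],[0,0,0,0,0,0,0],[0,0,0,2,0,0,0],[0,0,0,0,0,0,0],[0,0,0,0,0,0,0],[0,0,0,0,0,0,0],[0,0,0,0,0,0,0]]]'; python3 -c "
from h import *
st()"
```

```text
clock: 40.85
tcp_pos: [488.4, 67.3, 94.9]
eef_rot: [1.975, 0.448, -1.973]
wrist_force: [4.7, -1.3, -4.5]
opening: 23.5
t40.85 tcp [488.4  67.3  94.9] yaw-64.4 tilt 0.04 F [ 4.7 -1.3 -4.5] M [-0.42 -1.24  0.04] op23.5 q [-0.02  0.07  1.81 -0.    1.26  1.11]
clock: 41.85
tcp_pos: [488.6, 67.2, 95.0]
eef_rot: [2.037, 0.35, -2.035]
wrist_force: [6.3, -3.1, -4.6]
opening: 23.5
t41.85 tcp [488.6  67.2  95. ] yaw-70.4 tilt 0.08 F [ 6.3 -3.1 -4.6] M [-0.69 -1.67  0.12] op23.5 q [-0.02  0.07  1.81 -0.    1.26  1.21]
```

```bash
python3 -m pendant '[[[0,0,0,2,0,0,0],[0,0,0,1,0,0,0],[0,0,0,0,0,0,0],[0,0,0,0,0,0,0],[0,0,0,0,0,0,0],[0,0,0,0,0,0,0],[0,0,0,0,0,0,0],[0,0,0,0,0,0,0],[0,0,0,0,0,0,0],[0,0,0,0,0,0,0]]]'; python3 -c "
from h import *
st()"; python3 -m pendant '[[[0,0,0,2,0,0,0],[0,0,0,1,0,0,0],[0,0,0,0,0,0,0],[0,0,0,0,0,0,0],[0,0,0,0,0,0,0],[0,0,0,0,0,0,0],[0,0,0,0,0,0,0],[0,0,0,0,0,0,0],[0,0,0,0,0,0,0],[0,0,0,0,0,0,0]]]'; python3 -c "
from h import *
st()"
```

```text
clock: 42.85
tcp_pos: [488.7, 67.2, 95.0]
eef_rot: [2.067, 0.3, -2.064]
wrist_force: [7.5, -3.1, -2.5]
opening: 23.4
t42.85 tcp [488.7  67.2  95. ] yaw-73.4 tilt 0.09 F [ 7.5 -3.1 -2.5] M [-0.7  -1.73  0.28] op23.4 q [-0.02  0.07  1.81 -0.    1.26  1.26]
clock: 43.85
tcp_pos: [488.7, 67.2, 95.1]
eef_rot: [2.097, 0.249, -2.094]
wrist_force: [7.0, -3.4, -3.6]
opening: 23.1
t43.85 tcp [488.7  67.2  95.1] yaw-76.4 tilt 0.1 F [ 7.  -3.4 -3.6] M [-0.81 -1.84  0.36] op23.1 q [-0.02  0.07  1.81 -0.    1.26  1.31]
```

The torque rises at once (0.12, 0.28, 0.36), so the screw is at its stop. I'll give one last nip, then back off gently while watching the torque.

```bash
python3 -m pendant '[[[0,0,0,2,0,0,0],[0,0,0,2,0,0,0],[0,0,0,0,0,0,0],[0,0,0,0,0,0,0],[0,0,0,0,0,0,0],[0,0,0,0,0,0,0],[0,0,0,0,0,0,0],[0,0,0,0,0,0,0],[0,0,0,0,0,0,0],[0,0,0,0,0,0,0]]]'; python3 -c "
from h import *
st()"; python3 -m pendant '[[[0,0,0,-2,0,0,0],[0,0,0,-2,0,0,0],[0,0,0,-2,0,0,0],[0,0,0,-2,0,0,0],[0,0,0,-2,0,0,0],[0,0,0,0,0,0,0],[0,0,0,0,0,0,0],[0,0,0,0,0,0,0],[0,0,0,0,0,0,0],[0,0,0,0,0,0,0]]]'; python3 -c "
from h import *
st()"
```

```text
clock: 44.85
tcp_pos: [488.7, 67.1, 95.1]
eef_rot: [2.136, 0.178, -2.132]
wrist_force: [7.8, -3.6, -4.7]
opening: 23.6
t44.85 tcp [488.7  67.1  95.1] yaw-80.4 tilt 0.1 F [ 7.8 -3.6 -4.7] M [-0.9  -1.8   0.52] op23.6 q [-0.02  0.07  1.81 -0.    1.26  1.38]
clock: 45.85
tcp_pos: [488.6, 67.3, 95.1]
eef_rot: [2.037, 0.35, -2.035]
wrist_force: [6.1, -1.2, -2.0]
opening: 23.5
t45.85 tcp [488.6  67.3  95.1] yaw-70.4 tilt 0.08 F [ 6.1 -1.2 -2. ] M [-0.56 -1.56  0.03] op23.5 q [-0.02  0.07  1.81 -0.    1.26  1.21]
```

```bash
python3 -m pendant '[[[0,0.0003,-0.0006,-1.5,0,0,0],[0,0,0,-1.5,0,0,0],[0,0,0,0,0,0,0],[0,0,0,0,0,0,0],[0,0,0,0,0,0,0],[0,0,0,0,0,0,0],[-0.001,0,0,0,0,0,0],[-0.001,0,0,0,0,0,0],[-0.001,0,0,0,0,0,0],[0,0,0,0,0,0,0]]]'; python3 -c "
from h import *
st()"
```

```text
clock: 46.85
tcp_pos: [488.7, 67.4, 97.9]
eef_rot: [2.006, 0.399, -2.006]
wrist_force: [2.6, -1.0, -4.2]
opening: 23.5
t46.85 tcp [488.7  67.4  97.9] yaw-67.5 tilt 0.01 F [ 2.6 -1.  -4.2] M [-0.35 -0.89  0.05] op23.5 q [-0.02  0.07  1.81  0.    1.27  1.16]
```

Coming out freely now. I'll lift clear and take a numeric look at the socket on the way.

```bash
python3 -m pendant '[[[-0.002,0,0,0,0,0,0],[-0.003,0,0,0,0,0,0],[-0.005,0,0,0,0,0,0],[-0.005,0,0,0,0,0,0],[-0.01,0,0,0,0,0,0],[-0.02,0,0,0,0,0,0],[-0.025,0,0,0,0,0,0],[-0.02,0,0,0,0,0,0],[0,0,0,0,0,0,0],[0,0,0,0,0,0,0]]]'; python3 -c "
from h import *
st();print(plan((465.8,-238.7,188)))"
```

```text
clock: 47.85
tcp_pos: [488.6, 67.4, 187.9]
eef_rot: [2.006, 0.399, -2.006]
wrist_force: [-0.3, 0.2, -2.5]
opening: 23.5
t47.85 tcp [488.6  67.4 187.9] yaw-67.5 tilt 0.02 F [-0.3  0.2 -2.5] M [0.02 0.04 0.02] op23.5 q [-0.02 -0.    1.69  0.    1.45  1.16]
(array([-1.000e-01,  2.740e+02,  1.383e+02]), None)
```

```bash
python3 -m pendant '[[[0,0.0391,0.0198,0,0,0,0],[0,0.0391,0.0198,0,0,0,0],[0,0.0391,0.0198,0,0,0,0],[0,0.0391,0.0198,0,0,0,0],[0,0.0391,0.0198,0,0,0,0],[0,0.0391,0.0198,0,0,0,0],[0,0.0391,0.0198,0,0,0,0],[0,0,0,0,0,0,0],[0,0,0,0,0,0,0],[0,0,0,0,0,0,0]]]'; python3 -c "
from h import *
st();print(plan((465.8,-238.7,188)))"; python3 -m pendant '[[[0.02,0,0,0,0,0,0],[0.012,0,0,0,0,0,0],[0.01,0,0,0,0,0,0],[0.01,0,0,0,0,0,0],[0.01,0,0,0,0,0,0],[0.01,0,0,0,0,0,0],[0.01,0,0,0,0,0,0],[0.008,0,0,0,0,0,0],[0,0,0,0,0,0,0],[0,0,0,0,0,0,0]]]'; python3 -c "
from h import *
st()"
```

```text
clock: 48.85
tcp_pos: [465.3, -237.7, 187.1]
eef_rot: [2.005, 0.401, -2.007]
wrist_force: [0.2, -0.7, -2.3]
opening: 22.9
t48.85 tcp [ 465.3 -237.7  187.1] yaw-67.5 tilt 0.08 F [ 0.2 -0.7 -2.3] M [-0.01  0.04 -0.02] op22.9 q [-0.62  0.06  1.63  0.    1.46  0.56]
(array([-0.9,  1.1, -0.1]), None)
clock: 49.85
tcp_pos: [465.5, -238.6, 97.9]
eef_rot: [2.006, 0.399, -2.006]
wrist_force: [-0.8, 0.3, -1.6]
opening: 23.2
t49.85 tcp [ 465.5 -238.6   97.9] yaw-67.5 tilt 0.01 F [-0.8  0.3 -1.6] M [-0.   -0.01  0.04] op23.2 q [-0.62  0.13  1.74  0.    1.27  0.56]
```

```bash
python3 -m pendant '[[[0.002,0,0,0,0,0,0],[0.002,0,0,0,0,0,0],[0.001,0,0,0,0,0,0],[0.001,0,0,0,0,0,0],[0.001,0,0,0,0,0,0],[0.0005,0,0,0,0,0,0],[0.0005,0,0,0,0,0,0],[0,0,0,0,0,0,0],[0,0,0,0,0,0,0],[0,0,0,0,0,0,0]]]'; python3 -c "
from h import *
st()"
```

```text
clock: 50.85
tcp_pos: [465.5, -238.6, 89.9]
eef_rot: [2.006, 0.399, -2.006]
wrist_force: [0.4, 0.7, -1.6]
opening: 23.2
t50.85 tcp [ 465.5 -238.6   89.9] yaw-67.5 tilt 0.0 F [ 0.4  0.7 -1.6] M [-0.02 -0.02 -0.02] op23.2 q [-0.62  0.13  1.75  0.    1.26  0.56]
```

```bash
python3 -m pendant '[[[0.0005,0,0,0,0,0,0],[0.0005,0,0,0,0,0,0],[0.0005,0,0,0,0,0,0],[0.0005,0,0,0,0,0,0],[0,0,0,0,0,0,0],[0,0,0,0,0,0,0],[0,0,0,0,0,0,0],[0,0,0,0,0,0,0],[0,0,0,0,0,0,0],[0,0,0,0,0,0,0]]]'; python3 -c "
from h import *
st()"
```

```text
clock: 51.85
tcp_pos: [465.7, -238.6, 89.5]
eef_rot: [2.007, 0.398, -2.005]
wrist_force: [-7.2, 6.3, 24.3]
opening: 23.1
t51.85 tcp [ 465.7 -238.6   89.5] yaw-67.5 tilt 0.07 F [-7.2  6.3 24.3] M [ 1.28  1.57 -0.01] op23.1 q [-0.62  0.13  1.75  0.    1.25  0.56]
```

The collar is on the stand, at the same height as when it was picked up. I'll ease off, release, rise, and go to the earlier viewing pose for a final numeric check.

```bash
python3 -m pendant '[[[-0.001,0,0,0,0,0,0],[0,0,0,0,0,0,0.03],[0,0,0,0,0,0,0.045],[0,0,0,0,0,0,0.06],[0,0,0,0,0,0,0.06],[-0.02,0,0,0,0,0,0.06],[-0.03,0,0,0,0,0,0.06],[-0.03,0,0,0,0,0,0.06],[-0.03,0,0,0,0,0,0.06],[0,0,0,0,0,0,0.06]]]'; python3 - <<'E'
from h import *
st(); w=snap("wrist"); save(w,"w11"); t=snap("top"); save(t,"t11"); print(plan((445.8,53.4,102),-71.5)); 
E
```

```text
clock: 52.85
tcp_pos: [466.6, -239.3, 202.7]
eef_rot: [2.008, 0.395, -2.0]
wrist_force: [0.3, -0.0, -0.3]
opening: 60.1
t52.85 tcp [ 466.6 -239.3  202.7] yaw-67.5 tilt 0.32 F [ 0.3 -0.  -0.3] M [ 0.02  0.03 -0.01] op60.1 q [-0.62  0.05  1.6   0.    1.48  0.56]
(array([  96.8, -277.4,  -93.5]), np.float64(4.012697592928845))
```

```bash
python3 -m pendant '[[[0,-0.0396,-0.0134,0,0,0,0.03],[0,-0.0396,-0.0134,0,0,0,0.03],[0,-0.0396,-0.0134,0,0,0,0.03],[0,-0.0396,-0.0134,0,0,0,0.03],[0,-0.0396,-0.0134,0,0,0,0.03],[0,-0.0396,-0.0134,0,0,0,0.03],[0,-0.0396,-0.0134,0,0,0,0.03],[0,0,0,4,0,0,0.03],[0,0,0,0,0,0,0.03],[0,0,0,0,0,0,0.03]]]' && python3 -m pendant '[[[0.024,0,0,0,0,0,0.03],[0.024,0,0,0,0,0,0.03],[0.024,0,0,0,0,0,0.03],[0.025,0,0,0,0,0,0.03],[0,0,0,0,0,0,0.03],[0,0,0,0,0,0,0.03],[0,0,0,0,0,0,0.03],[0,0,0,0,0,0,0.03],[0,0,0,0,0,0,0.03],[0,0,0,0,0,0,0.03]]]'; python3 - <<'E'
from h import *
st(); w=snap("wrist"); save(w,"w12")
def fit(w,lab):
    g=cv2.cvtColor(w["pixels"],cv2.COLOR_RGB2GRAY); big=cv2.resize(g,None,fx=4,fy=4,interpolation=cv2.INTER_CUBIC)
    c=px(w,np.array([488.2,67.6,26])); x,y=(c*4).astype(int); 
    yy,xx=np.mgrid[:big.shape[0],:big.shape[1]]
    m=((big<80)&(np.hypot(xx-x,yy-y)<72)).astype(np.uint8)*255
    n,l,s,_=cv2.connectedComponentsWithStats(m); k=1+np.argmax(s[1:,4]); print(lab,"blob",s[k])
    L=cv2.HoughLinesP(((l==k)*255).astype(np.uint8),1,np.pi/360,40,minLineLength=45,maxLineGap=4)
    P=lambda u,v:onz(w,((u+.5)/4-.5,(v+.5)/4-.5),26)[:2]
    a=[]
    for q in L[:,0]:
        e=P(*q[2:])-P(*q[:2]); a.append((np.degrees(np.arctan2(e[1],e[0]))%90).round(1))
    print("socket yaw mod 90:",np.median(a),sorted(a)[::max(1,len(a)//8)])
fit(load("w9"),"before"); fit(w,"now")
# key & bystanders
a,b,b2=load("top0")["pixels"],load("t8")["pixels"],load("t11")["pixels"]
G=lambda i:cv2.cvtColor(i,cv2.COLOR_RGB2GRAY).astype(np.float32)
for n,(x0,y0,x1,y1) in dict(tub=(395,172,442,222),carton=(145,172,195,225),dish=(155,272,192,312),stand_key=(415,262,470,316)).items():
    for im in (b,b2): print(n,np.round(cv2.phaseCorrelate(G(a[y0:y1,x0:x1]),G(im[y0:y1,x0:x1]))[0],2),np.abs(G(a[y0:y1,x0:x1])-G(im[y0:y1,x0:x1])).mean().round(1),end="  ")
    print()
# key top in t11: dark blob
t=snap("top"); save(t,"t12"); 
for im in (a,b,t["pixels"]):
    m=(G(im)[262:316,415:470]<35).astype(np.uint8); n,l,s,c=cv2.connectedComponentsWithStats(m); k=[(s[i][:5].tolist(),(c[i]+[415,262]).round(1).tolist()) for i in range(1,n) if s[i,4]>30]; print(k)
E
```

```text
clock: 53.95
tcp_pos: [445.8, 53.1, 198.0]
eef_rot: [2.044, 0.335, -2.047]
wrist_force: [-0.2, 0.1, 0.2]
opening: 29.5
clock: 54.95
tcp_pos: [446.2, 53.5, 102.3]
eef_rot: [2.047, 0.334, -2.046]
wrist_force: [0.8, -0.4, -0.1]
opening: 29.8
t54.95 tcp [446.2  53.5 102.3] yaw-71.5 tilt 0.04 F [ 0.8 -0.4 -0.1] M [ 0.03 -0.02 -0.  ] op29.8 q [-0.05 -0.03  1.9   0.    1.27  1.19]
before blob [1217  710  126   95 1509]
socket yaw mod 90: 37.7 [np.float64(35.0), np.float64(35.2), np.float64(35.2), np.float64(35.8), np.float64(36.6), np.float64(37.6), np.float64(37.7), np.float64(38.4), np.float64(39.4), np.float64(40.0), np.float64(40.3), np.float64(40.3), np.float64(40.6)]
now blob [1218  709  124   98 1518]
socket yaw mod 90: 35.45 [np.float64(34.7), np.float64(34.8), np.float64(35.0), np.float64(35.0), np.float64(35.6), np.float64(35.9), np.float64(36.8), np.float64(37.0)]
tub [-0.02  0.08] 2.5  tub [ 0.03 -0.01] 4.1  
carton [ 0.01 -0.01] 2.5  carton [-0.   -0.01] 3.9  
dish [-0.12  0.07] 2.9  dish [-0.02 -0.09] 4.3  
stand_key [-0.22  0.41] 3.8  stand_key [0.06 0.76] 50.1  
[([5, 12, 8, 32, 76], [423.0, 289.9]), ([23, 18, 17, 14, 92], [443.0, 287.3])]
[([5, 12, 31, 36, 116], [427.7, 294.9]), ([22, 16, 20, 17, 111], [444.8, 287.0])]
[([5, 12, 7, 30, 76], [422.9, 289.1]), ([22, 20, 15, 13, 82], [442.1, 288.3])]
```

The second check ended at the same socket angle (35.5° against 35.7° mod 90), so the screw was and is at its hard stop. The key and bystanders look unchanged. I'll do a quick table check, then rise and hand in.

```bash
python3 -m pendant '[[[-0.04,0,0,0,0,0,0.03],[-0.04,0,0,0,0,0,0.03],[-0.04,0,0,0,0,0,0.03],[-0.03,0,0,0,0,0,0.03],[0,0,0,0,0,0,0.03],[0,0,0,0,0,0,0.03],[0,0,0,0,0,0,0.03],[0,0,0,0,0,0,0.03],[0,0,0,0,0,0,0.03],[0,0,0,0,0,0,0.03]]]'; python3 - <<'E'
from h import *
from cell import order
for n in("w9","w12"):
    w=load(n); g=cv2.medianBlur(cv2.cvtColor(w["pixels"],cv2.COLOR_RGB2GRAY),3)
    out=[]
    for az in(59.4,149.4,239.4): # the three solid discs (top z=49): dark blobs; directions of hole is 149.4
        p=np.array([526.6+45*np.cos(np.radians(az-90-90)),44.5+45*np.sin(np.radians(az-180)),49]); u=px(w,p); x,y=u.astype(int)
        r=26; m=(g[y-r:y+r,x-r:x+r]<75).astype(np.uint8); k,l,s,c=cv2.connectedComponentsWithStats(m)
        if k<2: out.append(None); continue
        j=1+np.argmax(s[1:,4]); q=onz(w,c[j]+[x-r,y-r],49)[:2]-[526.6,44.5]; out.append((s[j,4],np.hypot(*q).round(1),np.degrees(np.arctan2(q[1],q[0])).round(1)))
    print(n,out)
st(); print(order.finish_job())
E
```

```text
clock: 56.05
tcp_pos: [445.9, 53.4, 251.4]
eef_rot: [2.046, 0.334, -2.048]
wrist_force: [0.1, 0.5, 0.9]
opening: 29.9
w9 [(np.int32(1490), np.float64(44.4), np.float64(-120.4)), (np.int32(23), np.float64(44.5), np.float64(-15.0)), (np.int32(278), np.float64(41.8), np.float64(71.2))]
w12 [(np.int32(1489), np.float64(44.4), np.float64(-120.4)), (np.int32(20), np.float64(40.2), np.float64(-15.2)), (np.int32(308), np.float64(41.2), np.float64(70.5))]
t56.05 tcp [445.9  53.4 251.4] yaw-71.5 tilt 0.05 F [0.1 0.5 0.9] M [-0.01 -0.03  0.01] op29.9 q [-0.05 -0.12  1.67  0.    1.59  1.2 ]
the job is handed in; nothing more can be done
None
```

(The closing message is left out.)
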